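# Refit the suction filter with its camlock coupling

### The job

The blue suction filter is lying on the bench: stand it up on the bench on its open coupling end and let go, then take it again from above and push it down onto the grooved brass adaptor of the suction outlet until its rim is fully home on the metal shoulder, the red seal pressed flush. Only then swing its two cam arms fully down, one after the other, and leave the filter locked, upright and released. Do not disturb the other things on the bench.

Things in the scene. Friction and masses are not known exactly. Their poses are not given: they have to be found in the camera images.
- filter: Loose filter, 108 mm long, 0.3-0.6 kg. Origin: centre of the open mouth; z = axis, mouth to closed end. z 0-50: round socket, outer dia 56, bore 40, 50 deep; z 50-108: blue square housing 56 x 56 in x and y, the part to grip. Cam arm pivots at y = +-34, z = 30. It starts lying on a flat, z and y level, origin 28 above the bench; upright, the mouth is on the bench. Any turn about the vertical fits.
- cam_a (a joint): Yellow cam arm at the filter's +y, rad. 0 = open: straight bar, 62 mm from pivot, 12 wide, 6 thick, points outward and 35 deg up towards the closed end; 1.571 = closed, outward and 55 deg down. Axis parallel to the filter's x. Stiff (0.06 N m), stays where left; starts at 0-0.3. Push the outer end down with 1-2 N, following the arc. If the filter is not home, its cam catches on the adaptor.
- cam_b (a joint): Cam arm on the -y side of the filter (bare steel), the mirror image of cam_a with the same values.
- cam_a_end (a point): Centre of the outer end of cam_a, 62 mm from its pivot.
- cam_b_end (a point): Centre of the outer end of cam_b, 62 mm from its pivot.
- seat (a point): Fixed suction outlet: centre of the aluminium shoulder (dia 64 mm) on which the filter's rim must rest, 60 mm above the bench, z up. Above it the brass grooved adaptor, dia 37, its top 46 mm above the seat, the last 5 mm tapered to 27. Below it a grey plinth 150 x 150, 25 mm high, centred under the seat.
- seal (a joint): Red seal ring (dia 50 mm) round the adaptor's foot, m: 0 = 8 mm proud of the shoulder, 0.008 = flush. It takes 9 N to push down, more than the filter's weight: press 6 N or more beyond it (10 to 15 is fine). It stays where it is pushed.
- cast_a: Cream plaster dental cast, 62 x 66 x 34 mm, loose bystander. Origin under its centre.
- cast_b: Reddish dental cast, 62 x 66 x 34 mm, loose bystander. Origin under its centre.
- bowl: Green mixing bowl, diameter 120, 60 mm high, loose bystander. Origin under its centre.
- spatula: Plaster spatula 170 mm long lying on the bench, handle towards its -x, loose bystander. Origin under its middle.
- wax_jar: Amber jar, diameter 60, 70 mm high, loose bystander. Origin under its centre.
- spray: White bottle with blue cap, diameter 60, 120 mm high, loose bystander. Origin under its centre.
- tin: Flat metal tin, diameter 72, 35 mm high, loose bystander. Origin under its centre.
- burner: Unlit steel spirit burner, diameter 72, 70 mm high, loose bystander. Origin under its centre.

How it is judged:
On the way, in this order (a step that is already met when the one before it is completed fails the run):
1. the filter stands upright on the bench on its mouth, let go (angle between filter's own z axis and vertical below 0.08 rad and height (world z) of filter below 0.006 m and contact force between the fingers and filter below 0.1 N and linear speed of filter below 0.02 m/s), for 0.2 s.
2. the filter is pushed fully home on the shoulder with both cam arms still raised (under 0.8 rad) (horizontal distance between filter and seat below 0.004 m and z of filter in the frame of seat between -0.004 and 0.0025 m and angle between filter's own z axis and vertical below 0.07 rad and value of joint each of cam_a, cam_b below 0.8 rad), for 0.2 s.
3. one cam arm is fully down while the other is still raised (((value of joint cam_a above 1.4 rad and value of joint cam_b below 0.8 rad) or (value of joint cam_b above 1.4 rad and value of joint cam_a below 0.8 rad))), for 0.1 s.
At the end, for the whole second after the job is handed in: The filter stands upright (tilt under 0.07 rad) on the adaptor, its mouth within 4 mm of the seat's axis and no more than 2.5 mm above the shoulder, both cam arms down (joint values above 1.40 rad of 1.57), all at rest and released (horizontal distance between filter and seat below 0.004 m and z of filter in the frame of seat between -0.004 and 0.0025 m and angle between filter's own z axis and vertical below 0.07 rad and value of joint each of cam_a, cam_b above 1.4 rad and linear speed of filter below 0.02 m/s); the robot touches nothing.
It fails at once if another thing on the bench is pushed more than 30 mm (distance of any of cast_a, cast_b, bowl, spatula, wax_jar, spray, tin, burner from where it was at the start of the episode above 0.03 m).
It also fails if it takes over 72 s, if anything falls off the work surface, if the arm or the gripper's body presses on something with over 40 N, if the wrist force passes 120 N, or if a joint passes its speed limit or range.

### The arm

A 7-joint arm with a two-finger parallel gripper is mounted at the origin on the work surface. World frame = base frame: x ahead of the robot, y to its left, z up, the work surface at z = 0. Lengths are in m, angles in rad, forces in N, time in s.
With the tool pointing down it reaches from about 0.4 to 0.85 m from the base axis. Payload 10.4 kg.
Tool frame: the origin (TCP) lies midway between the tips of the shut fingers; the grasp point (between the pads) lies 19 mm behind it; z points along the fingers, y is the direction in which the jaws open and shut (so a half turn about z gives the same grasp; the last joint's range is limited). The gripper opens to 87 mm and grips with 3 to 60 N. Pads are 19 mm wide; open, the fingers measure 117 mm over their backs; the gripper's body (75 mm by 190 mm) begins 51 mm behind the grasp point.
Start: joints at [1.227, 0.332, -0.065, 1.46, 0.022, 1.35, -0.088], TCP at [0.197, -0.593, 0.223] pointing down, gripper open.
Joint ranges: [-2.6, 2.6], [-0.5, 2.12], [-1.47, 1.34], [0.16, 2.42], [-1.27, 4.41], [0.06, 2.06], [-2.6, 2.6]. Speed limits (rad/s): [2.22, 2.22, 2.79, 2.79, 3.14, 3.14, 3.14].

### API

Orientations are given as a unit quaternion [x, y, z, w].
In Python, from bench import r gives the robot as it stands.
- The arm moves only by the tool step_arm, never from a script. Its argument "increments" is a list of rows, each a list of 2 entries, a list of its own where there are three numbers: the shift along the tool's x, y, z in m, then the turn, a rotation vector about the tool's x, y, z in rad. A call has 1 to 5 rows; each row is the pose to reach, as a shift and turn from the pose measured when the call began, along the tool's axes at that moment; what a row does not reach only later rows make up. A row lasts 1/10 s, in which the tool goes at most 50 mm and 8.59 degrees, less where a joint would pass 70% of its speed; a pose out of reach is approached as far as the arm can. A call with a gripper value outside its range is refused whole. "hand" is the closure, from -1 (fully open) to 1 (shut), so that 0 is half open, set as the call begins (left out, the last holds). The fingers move at their own pace and stop on an object; "grip_force" is the grip in N (left out, the last holds). Time passes only in rows, so rows that repeat a pose let the fingers close. It gives the time, the measured TCP pose, the force and the opening at its end, in the units of the state.
- r.read_state(): the state, without advancing time (a new reading comes with each control period).
- r.camera(name): name is "side" or "top" or "wrist"; returns a dict with "pixels" (384x512x3 uint8, blue, green, red), "camera_matrix" (3x3 intrinsics, pixels), "extrinsics" (4x4, takes a point from camera to world coordinates). Camera axes: x right, y up, looking along -z (the intrinsics and any distortion apply to the point x, -y, -z); pixel columns grow to the right and rows downward; lengths in m; the calibration is good to about 2 mm. The wrist camera is an equidistant fisheye: a pixel r from the principal point sees the ray r / f radians off the axis. A picture is of the moment at which its call begins. There is no depth.
- r.close_job(): hands the job in, once; it reports no verdict.
The state is a dict: "time": time; "joint_positions": joint angles; "joint_vel": joint speeds; "joint_torque": joint torques, N m; "ee_pos": TCP position; "eef_rot": TCP orientation; "ft_force": force on the tool from outside, world axes, zero at the start; "torque": the same for the moment, N m; "width": finger opening in m.
Only numpy, scipy, OpenCV 4.12 (cv2) and the standard library are available. Lean on these libraries where they do the work, as an engineer would, in place of code of your own. Each camera call takes 0.05 s, during which the arm holds its last target.

## Working session

There is one attempt and no reset: what is moved stays moved. The work goes in short steps, Python scripts to look and compute and a tool call to move; the robot and the scene stay as the last step left them, time stands still between calls to the robot, and variables do not carry over. Pictures are saved under pics/ and viewed, and the job is handed in when it is done.

Besides the shell and the picture viewer there is one more tool, called as name([rows], argument=value, ...), one row to a line, values as JSON. step_arm: Moves the arm, as the interface text tells. Its arguments: {"type":"object","properties":{"increments":{"type":"array"},"hand":{"type":"number"},"grip_force":{"type":"number"}},"required":["increments"]}

```bash
ls; mkdir -p pics
python3 - <<'E'
from bench import r
import cv2
print(r.read_state())
for n in("side","top","wrist"):
    c=r.camera(n); cv2.imwrite(f"pics/{n}0.png",c["pixels"]); print(n,c["camera_matrix"],c["extrinsics"],[k for k in c])
E
```

```text
pics
{'time': 0.0, 'joint_positions': array([ 1.22734043,  0.33289621, -0.06474035,  1.46094985,  0.02159461,
        1.34990548, -0.08852857]), 'joint_vel': array([-0.00045593,  0.00019152, -0.00213574, -0.00016382, -0.00200002,
       -0.00056707, -0.00058485]), 'joint_torque': array([ 5.70549000e-04, -6.23254108e+01,  2.46119028e-02, -3.89883077e+01,
       -6.15100167e-02,  4.01715073e-02,  1.42211047e-04]), 'ee_pos': array([ 0.19700547, -0.59272149,  0.22173477]), 'eef_rot': array([ 9.87156388e-01,  1.59755219e-01, -1.41328405e-04, -7.17914919e-04]), 'ft_force': array([-0.24213996,  0.51705422,  0.07183968]), 'torque': array([-0.05907027, -0.00986169, -0.000911  ]), 'width': 0.086988421181412}
side [[457.02906962   0.         253.4933728 ]
 [  0.         457.02906962 196.14835059]
 [  0.           0.           1.        ]] [[ 0.96047275  0.2139789  -0.17805932  0.24272632]
 [-0.27805389  0.70677472 -0.65050406 -1.12091242]
 [-0.01334632  0.67430151  0.73833552  1.33832239]
 [ 0.          0.          0.          1.        ]] ['pixels', 'camera_matrix', 'extrinsics']
top [[472.53093455   0.         254.01184526]
 [  0.         472.53093455 189.58483096]
 [  0.           0.           1.        ]] [[-0.00393468  0.99319619 -0.1163866   0.33367533]
 [-0.99994226 -0.00507157 -0.00947375 -0.00836245]
 [-0.00999955  0.1163426   0.9931588   1.81638752]
 [ 0.          0.          0.          1.        ]] ['pixels', 'camera_matrix', 'extrinsics']
wrist [[297.31863964   0.         258.67227391]
 [  0.         297.31863964 194.92279557]
 [  0.           0.           1.        ]] [[ 0.31650497  0.9121552   0.26037953  0.26927222]
 [-0.94858821  0.30499555  0.08460574 -0.56849631]
 [-0.00224104 -0.27377108  0.96179227  0.38305699]
 [ 0.          0.          0.          1.        ]] ['pixels', 'camera_matrix', 'extrinsics']
```

View pics/side0.png

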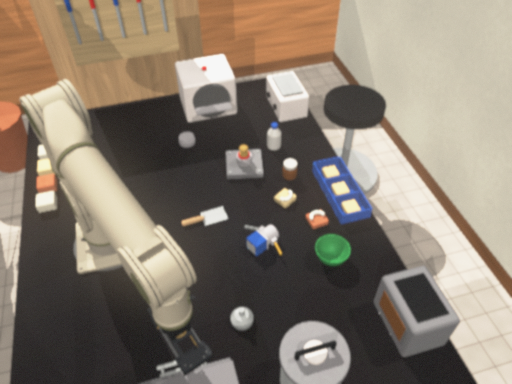

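View pics/top0.png

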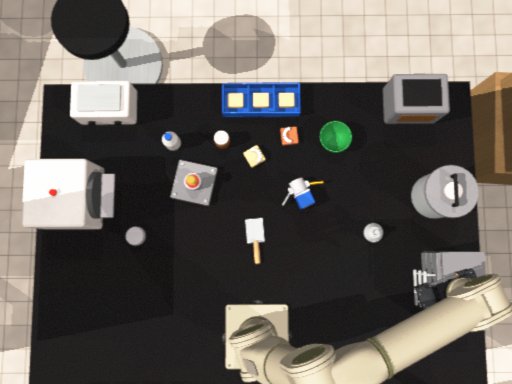

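View pics/wrist0.png

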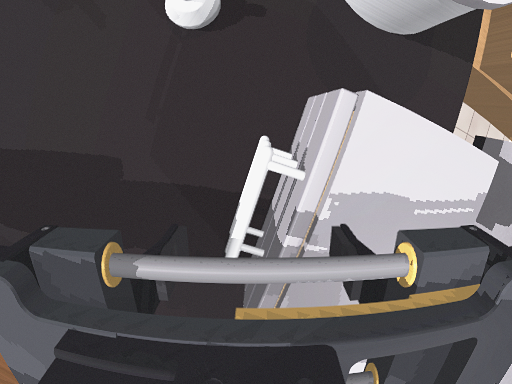

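```bash
cat > h.py <<'E'
import numpy as np, cv2
def proj(c,P):
    E=c["extrinsics"];K=c["camera_matrix"];p=np.linalg.inv(E)@np.append(P,1)
    q=np.array([p[0],-p[1],-p[2]]); 
    return (K@q/q[2])[:2]
def ray(c,u,v,fish=False):
    E=c["extrinsics"];K=c["camera_matrix"]
    a=np.array([(u-K[0,2])/K[0,0],(v-K[1,2])/K[1,1]])
    if fish:
        t=np.hypot(*a); s=np.sin(t)/t if t>1e-9 else 1; d=np.array([a[0]*s,-a[1]*s,-np.cos(t)])
    else: d=np.array([a[0],-a[1],-1.])
    return E[:3,3],E[:3,:3]@d
def onz(c,u,v,z,fish=False):
    o,d=ray(c,u,v,fish); return o+d*(z-o[2])/d[2]
def tri(*rs):
    A=np.zeros((3,3));b=np.zeros(3)
    for o,d in rs:
        d=d/np.linalg.norm(d);M=np.eye(3)-np.outer(d,d);A+=M;b+=M@o
    return np.linalg.solve(A,b)
def R(q):
    from scipy.spatial.transform import Rotation
    return Rotation.from_quat(q)
E
python3 - <<'E'
import cv2
t=cv2.imread("pics/top0.png");s=cv2.imread("pics/side0.png")
a=cv2.resize(t[160:230,260:350],None,fx=6,fy=6,interpolation=2)
b=cv2.resize(t[150:220,155:235],None,fx=6,fy=6,interpolation=2)
cv2.imwrite("pics/a.png",a);cv2.imwrite("pics/b.png",b)
cv2.imwrite("pics/c.png",cv2.resize(s[210:270,230:300],None,fx=8,fy=8,interpolation=2))
cv2.imwrite("pics/d.png",cv2.resize(s[130:190,215:275],None,fx=8,fy=8,interpolation=2))
E
```

```text
(no output)
```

View pics/a.png

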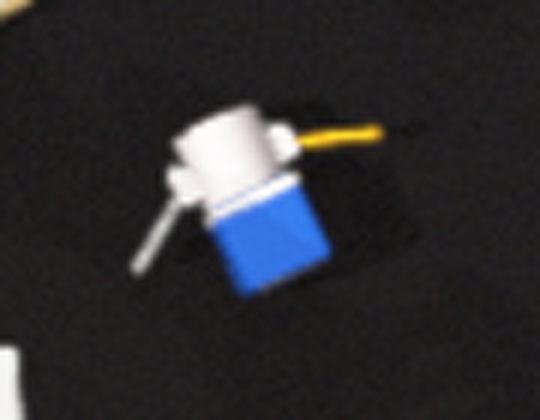

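View pics/b.png

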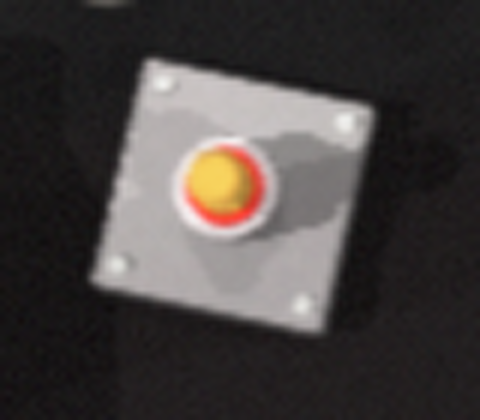

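View pics/c.png

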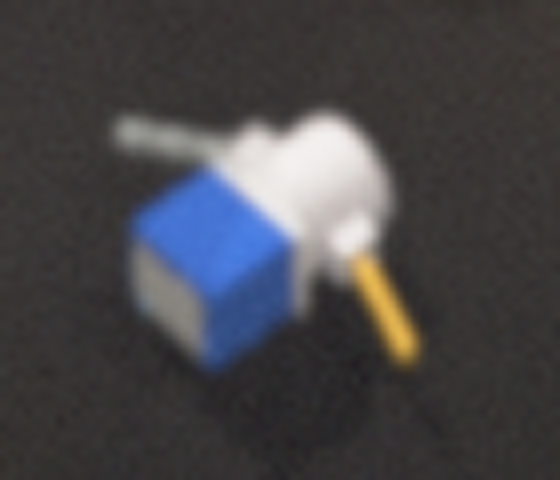

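View pics/d.png

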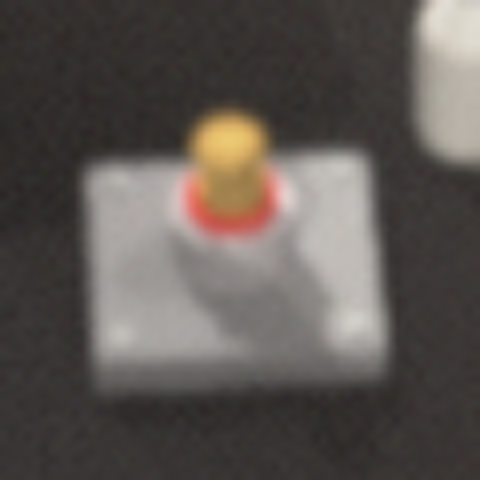

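```bash
cat > m.py <<'E'
from h import *
from bench import r
def mask(p,lo,hi):
    return cv2.inRange(cv2.cvtColor(p,cv2.COLOR_BGR2HSV),lo,hi)
def big(m,roi):
    z=np.zeros_like(m);x0,y0,x1,y1=roi;z[y0:y1,x0:x1]=m[y0:y1,x0:x1]
    cs,_=cv2.findContours(z,0,2);return max(cs,key=cv2.contourArea)
E
python3 - <<'E'
from m import *
np.set_printoptions(precision=4,suppress=True)
t=r.camera("top");s=r.camera("side")
c=big(mask(t["pixels"],(100,120,60),(130,255,255)),(270,170,340,225))
q=cv2.boxPoints(cv2.minAreaRect(c)); print(q,cv2.minAreaRect(c))
W=np.array([onz(t,*p,.056) for p in q]); print(W, [np.linalg.norm(W[i]-W[i-1]) for i in range(4)])
y=big(mask(t["pixels"],(20,120,100),(35,255,255)),(300,170,340,200)); 
p=y[:,0]; print("yellow",p.min(0),p.max(0))
# hand-read corners from crop a
for u,v in [(208,222),(300,182),(330,255),(245,295)]:
    print(onz(t,260+u/6-.4,160+v/6-.4,.056))
for n,uv in dict(yel=(380,132),stl=(137,270)).items(): print(n,onz(t,260+uv[0]/6-.4,160+uv[1]/6-.4,.028))
# adaptor: 
m1=big(mask(t["pixels"],(0,150,120),(35,255,255)),(170,165,215,200)); print(cv2.minEnclosingCircle(m1))
print("brass top tri",tri(ray(t,155+219/6-.4,150+180/6-.4),ray(s,215+229/8-.4,130+135/8-.4)))
red=(155+223/6-.4,150+188/6-.4); 
print("shoulder",onz(t,155+224/6-.4,150+188/6-.4,.06))
cor=[(147,60),(375,105),(323,332),(92,284)]
C=np.array([onz(t,155+u/6-.4,150+v/6-.4,.025) for u,v in cor]);print(C,C.mean(0))
sc=[(83,163),(368,152),(388,350),(95,362)]
C=np.array([onz(s,215+u/8-.4,130+v/8-.4,.025) for u,v in sc]);print(C,C.mean(0))
E
```

```text
[[293.8292 197.4634]
 [310.0634 189.9707]
 [315.7122 202.2097]
 [299.478  209.7024]] ((304.77069091796875, 199.83656311035156), (13.479706764221191, 17.879817962646484), 65.224853515625)
[[ 0.5095 -0.1404  0.056 ]
 [ 0.5374 -0.2016  0.056 ]
 [ 0.4913 -0.2218  0.056 ]
 [ 0.4636 -0.1608  0.056 ]] [np.float64(0.05029264319338791), np.float64(0.06722123956866198), np.float64(0.05037088992281437), np.float64(0.06700941100873604)]
yellow [310 181] [323 184]
[ 0.5128 -0.1421  0.056 ]
[ 0.5376 -0.1998  0.056 ]
[ 0.4918 -0.2177  0.056 ]
[ 0.4671 -0.1644  0.056 ]
yel [ 0.5726 -0.2542  0.028 ]
stl [ 0.4853 -0.0989  0.028 ]
((192.42941284179688, 180.688232421875), 5.90117883682251)
brass top tri [0.5737 0.2376 0.1073]
shoulder [0.5734 0.2414 0.06  ]
[[0.6614 0.2968 0.025 ]
 [0.6313 0.1502 0.025 ]
 [0.4857 0.1825 0.025 ]
 [0.517  0.3298 0.025 ]] [0.5738 0.2398 0.025 ]
[[0.5169 0.3295 0.025 ]
 [0.6657 0.2933 0.025 ]
 [0.6319 0.1457 0.025 ]
 [0.4868 0.1808 0.025 ]] [0.5753 0.2373 0.025 ]
```

```bash
cat > g.py <<'E'
from h import *
from bench import r
from scipy.spatial.transform import Rotation as Ro
def tool(head,tilt):  # tool x at heading (deg) when down; tilt about tool y (deg): z leans to +x
    a=np.radians(head); 
    B=Ro.from_matrix(np.array([[np.cos(a),np.sin(a),0],[np.sin(a),-np.cos(a),0],[0,0,-1]]).T)
    return Ro.from_matrix(np.array([[np.cos(a),np.sin(a),0],[np.sin(a),-np.cos(a),0],[0,0,-1.]]).T)*Ro.from_euler('y',tilt,degrees=True)
def go(G,head,tilt,gp=True):
    """G: grasp point (or TCP if gp False)"""
    np.set_printoptions(precision=4,suppress=True)
    s=r.read_state();T=tool(head,tilt);Rc=Ro.from_quat(s["eef_rot"])
    tcp=np.array(G)+(T.apply([0,0,.019]) if gp else 0)
    d=Rc.inv().apply(tcp-s["ee_pos"]);w=(Rc.inv()*T).as_rotvec()
    print("t",s["time"],"pos",s["ee_pos"],"tcp goal",tcp,"F",s["ft_force"],"w",s["width"],"q",s["joint_positions"])
    print(f"[[{d[0]:.3f},{d[1]:.3f},{d[2]:.3f}],[{w[0]:.3f},{w[1]:.3f},{w[2]:.3f}]]",np.linalg.norm(d),np.degrees(np.linalg.norm(w)))
E
python3 -c "
from g import *
T=tool(23.4,45);G=np.array([.501,-.1816,.028])
go(G-T.apply([0,0,.16])+[0,0,.06],23.4,20)"
```

```text
t 0.25 pos [ 0.1971 -0.5929  0.2222] tcp goal [ 0.4031 -0.224   0.1833] F [ 0.1162  0.5931 -0.5045] w 0.08689071144173788 q [ 1.2274  0.3325 -0.0647  1.4605  0.0216  1.3499 -0.0885]
[[0.312,-0.285,0.039],[0.015,0.349,-0.087]] 0.4244213191072055 20.611605184024867
```

step_arm([
  [[0.312,-0.285,0.02],[0.015,0.35,-0.087]],
  [[0.312,-0.285,0.02],[0.015,0.35,-0.087]],
  [[0.312,-0.285,0.02],[0.015,0.35,-0.087]],
  [[0.312,-0.285,0.02],[0.015,0.35,-0.087]],
  [[0.312,-0.285,0.02],[0.015,0.35,-0.087]],
], hand=-1, grip_force=40)

```text
time: 0.75
ee_pos: [0.3189, -0.3738, 0.2102]
eef_rot: [0.964, 0.199, 0.171, -0.035]
ft_force: [1.4, 0.1, 0.3]
width: 0.0871
```

```bash
python3 -c "
from g import *
T=tool(23.4,45);G=np.array([.501,-.1816,.028])
go(G-T.apply([0,0,.16])+[0,0,.06],23.4,45)"
```

```text
t 0.75 pos [ 0.3189 -0.3738  0.2102] tcp goal [ 0.4095 -0.2212  0.1877] F [1.3723 0.051  0.2614] w 0.0870832722703806 q [ 1.2467  0.0271 -0.234   1.8892 -0.3665  1.1957 -0.0209]
[[0.127,-0.104,0.070],[0.000,0.435,-0.002]] 0.17890032280314896 24.931432324725204
```

step_arm([
  [[0.127,-0.104,0.07],[0,0.435,0]],
  [[0.127,-0.104,0.07],[0,0.435,0]],
  [[0.127,-0.104,0.07],[0,0.435,0]],
  [[0.127,-0.104,0.07],[0,0.435,0]],
  [[0.127,-0.104,0.07],[0,0.435,0]],
])

```text
time: 1.25
ee_pos: [0.4095, -0.2179, 0.1869]
eef_rot: [0.905, 0.188, 0.374, -0.079]
ft_force: [0.0, -0.8, -0.2]
width: 0.087
```

```bash
python3 -c "
from g import *
T=tool(23.4,45);G=np.array([.501,-.1816,.028])
go(G-T.apply([0,0,.16])+[0,0,.03],23.4,45)"
```

```text
t 1.25 pos [ 0.4095 -0.2179  0.1869] tcp goal [ 0.4095 -0.2212  0.1577] F [ 0.0431 -0.8166 -0.2444] w 0.08698063809468158 q [ 1.2231 -0.0911 -0.2831  2.2405 -0.9627  1.0402  0.3157]
[[-0.022,0.003,0.020],[-0.003,0.001,-0.001]] 0.02941446830168785 0.20490602804900535
```

Run:
```python
from bench import r
import cv2
c=r.camera("wrist"); cv2.imwrite("pics/w1.png",c["pixels"])
print(c["extrinsics"])
```

```text
[[ 0.40006331  0.80172933 -0.4440489   0.35434781]
 [-0.91647909  0.3478898  -0.1975823  -0.24201447]
 [-0.00392744  0.48600696  0.87394611  0.35379375]
 [ 0.          0.          0.          1.        ]]
```

View pics/w1.png

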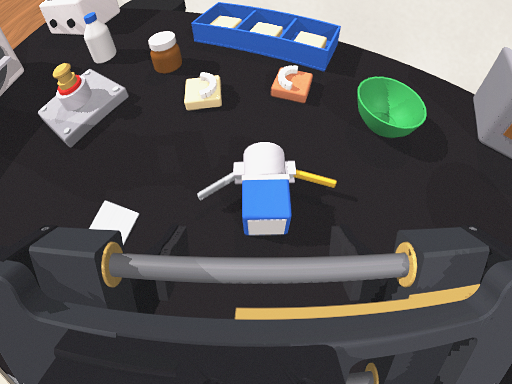

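Run:
```python
from m import *
np.set_printoptions(precision=4,suppress=True)
c=r.camera("wrist");cv2.imwrite("pics/w1z.png",cv2.resize(c["pixels"][130:250,190:345],None,fx=5,fy=5,interpolation=2))
b=big(mask(c["pixels"],(100,120,60),(130,255,255)),(230,160,305,245))
for p in cv2.approxPolyDP(b,3,True)[:,0]: print(p,onz(c,*p,.056,True))
p=onz(c,335,184,.028,True);q=onz(c,200,196,.028,True);print(p,q)
```

```text
[241 180] [ 0.5163 -0.1499  0.056 ]
[243 234] [ 0.4552 -0.1809  0.056 ]
[245 218] [ 0.4733 -0.1749  0.056 ]
[277 217] [ 0.4885 -0.2069  0.056 ]
[284 218] [ 0.4905 -0.2145  0.056 ]
[284 233] [ 0.4738 -0.221   0.056 ]
[289 215] [ 0.4961 -0.2183  0.056 ]
[285 179] [ 0.5384 -0.1972  0.056 ]
[ 0.5753 -0.2563  0.028 ] [ 0.4892 -0.1031  0.028 ]
```

View pics/w1z.png

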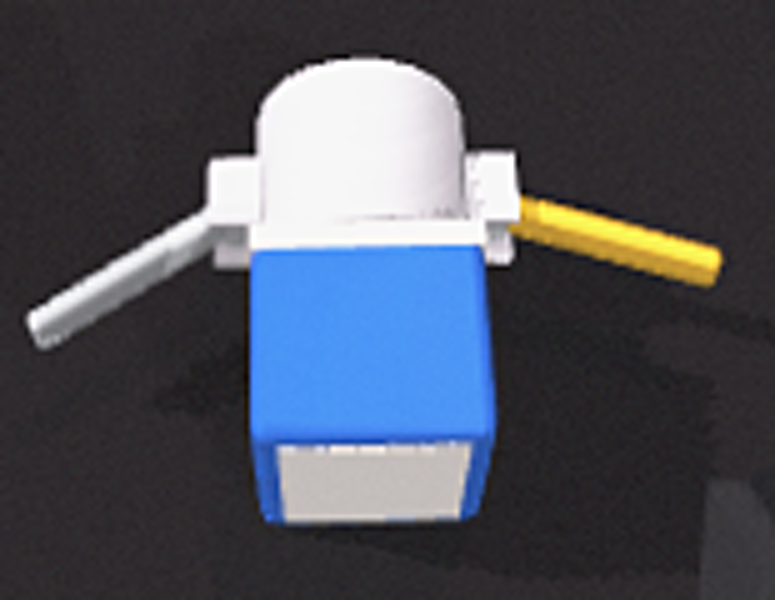

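```bash
python3 -c "
from g import *
T=tool(24,45);G=np.array([.501,-.1835,.028])
go(G-T.apply([0,0,.07]),24,45)"
```

```text
t 1.35 pos [ 0.4094 -0.2215  0.1883] tcp goal [ 0.4681 -0.1982  0.0641] F [0.2228 0.4727 0.4714] w 0.08714569049117081 q [ 1.2248 -0.0895 -0.2797  2.2358 -0.9606  1.0411  0.3165]
[[-0.043,0.002,0.133],[0.008,0.001,-0.008]] 0.139388340346188 0.6408074725648059
```

step_arm([
  [[-0.043,0.002,0.133],[0.008,0,-0.008]],
  [[-0.043,0.002,0.133],[0.008,0,-0.008]],
  [[-0.043,0.002,0.133],[0.008,0,-0.008]],
  [[-0.043,0.002,0.133],[0.008,0,-0.008]],
])

```text
time: 1.75
ee_pos: [0.4683, -0.1961, 0.0601]
eef_rot: [0.904, 0.192, 0.373, -0.083]
ft_force: [-0.2, -0.5, 0.5]
width: 0.0871
```

```bash
python3 -c "
from g import *
G=np.array([.501,-.1835,.028])
go(G,24,45)
import cv2
c=r.camera('wrist');cv2.imwrite('pics/w2.png',c['pixels'])"
```

```text
t 1.75 pos [ 0.4683 -0.1961  0.0601] tcp goal [ 0.5133 -0.178   0.0146] F [-0.2426 -0.4897  0.5461] w 0.08709931516368956 q [ 1.1323  0.2132 -0.375   2.2806 -1.1619  0.7115  0.5638]
[[0.002,0.002,0.066],[-0.006,0.002,-0.003]] 0.06655206991217229 0.39501692204058847
```

View pics/w2.png

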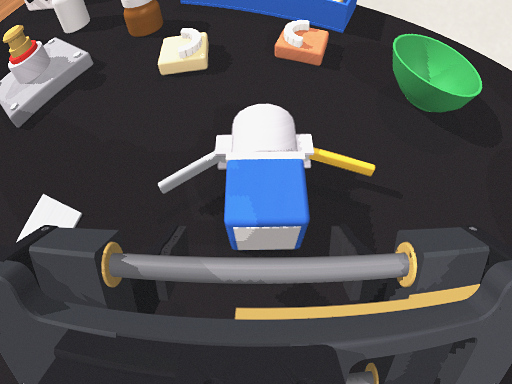

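step_arm([
  [[0.001,0.005,0.033],[0,0,0]],
  [[0.001,0.005,0.064],[0,0,0]],
  [[0.001,0.005,0.064],[0,0,0]],
])

```text
time: 2.1
ee_pos: [0.5136, -0.1835, 0.0183]
eef_rot: [0.904, 0.192, 0.374, -0.082]
ft_force: [-0.5, 0.2, 0.7]
width: 0.0867
```

```bash
python3 -c "
from g import *
G=np.array([.503,-.188,.028])
go(G,24,45)
import cv2
c=r.camera('wrist');cv2.imwrite('pics/w3.png',c['pixels'])"
```

```text
t 2.1 pos [ 0.5136 -0.1835  0.0183] tcp goal [ 0.5153 -0.1825  0.0146] F [-0.5167  0.2101  0.6922] w 0.08671901179896395 q [ 1.1248  0.3697 -0.4799  2.2357 -1.2543  0.5581  0.6494]
[[-0.001,-0.000,0.004],[-0.004,-0.001,-0.002]] 0.004202241850697151 0.24757110202711197
```

View pics/w3.png

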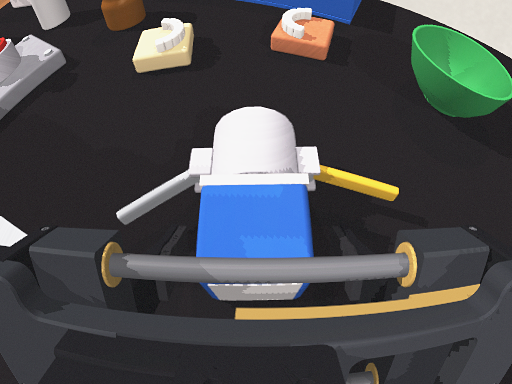

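step_arm([
  [[0,0,0.001],[0,0,0]],
  [[0,0,0.001],[0,0,0]],
  [[0,0,0.001],[0,0,0]],
  [[0,0,0.001],[0,0,0]],
  [[0,0,0.001],[0,0,0]],
], hand=1, grip_force=45)

```text
time: 2.65
ee_pos: [0.5135, -0.1837, 0.0188]
eef_rot: [0.903, 0.192, 0.375, -0.082]
ft_force: [-3.3, 0.4, 5.8]
width: 0.0558
```

```bash
python3 -c "
from g import *
go(np.array([.503,-.188,.028]),24,45)"
```

```text
t 2.65 pos [ 0.5135 -0.1837  0.0188] tcp goal [ 0.5153 -0.1825  0.0146] F [-3.2555  0.4296  5.813 ] w 0.0557905008817941 q [ 1.1246  0.3683 -0.479   2.2361 -1.2546  0.5591  0.6497]
[[-0.001,-0.000,0.004],[-0.003,-0.001,-0.001]] 0.004708229977017797 0.22554057936147187
```

step_arm([
  [[0.034,0,-0.034],[0,0,0]],
  [[0.068,0,-0.068],[0,0,0]],
  [[0.09,0,-0.09],[0,0,0]],
  [[0.09,0,-0.09],[0,0,0]],
])

```text
time: 3.05
ee_pos: [0.5148, -0.1855, 0.15]
eef_rot: [0.903, 0.193, 0.376, -0.079]
ft_force: [-0.1, -0.3, -4.1]
width: 0.0559
```

```bash
python3 -c "
from g import *
go(np.array([.50,-.16,.17]),-10,20)
import cv2
c=r.camera('wrist');cv2.imwrite('pics/w4.png',c['pixels'])"
```

```text
t 3.05 pos [ 0.5148 -0.1855  0.15  ] tcp goal [ 0.5064 -0.1611  0.1521] F [-0.1386 -0.3088 -4.1282] w 0.055883242724258944 q [ 1.0964  0.0725 -0.4303  2.1809 -1.0376  0.7789  0.2554]
[[0.003,-0.026,0.000],[-0.320,-0.427,0.507]] 0.02590309833849496 42.16595533709254
```

View pics/w4.png

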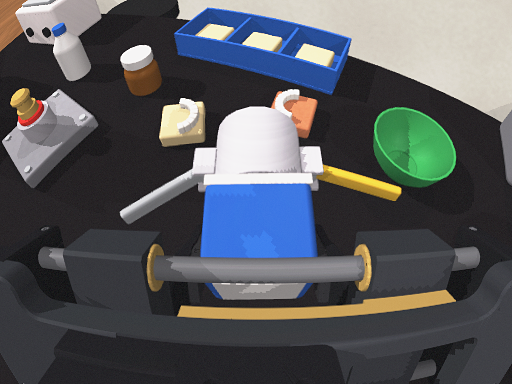

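Held firmly and lifted, no slip. Now turn in steps.

step_arm([
  [[0.003,-0.026,0],[-0.32,-0.427,0.507]],
  [[0.003,-0.026,0],[-0.32,-0.427,0.507]],
  [[0.003,-0.026,0],[-0.32,-0.427,0.507]],
  [[0.003,-0.026,0],[-0.32,-0.427,0.507]],
  [[0.003,-0.026,0],[-0.32,-0.427,0.507]],
])

```text
time: 3.6
ee_pos: [0.5026, -0.1579, 0.1456]
eef_rot: [0.971, 0.013, 0.237, -0.027]
ft_force: [0.2, -0.6, -3.6]
width: 0.0555
```

```bash
python3 -c "
from g import *
go(np.array([.50,-.16,.17]),-17,-20)"
```

```text
t 3.6 pos [ 0.5026 -0.1579  0.1456] tcp goal [ 0.4938 -0.1581  0.1521] F [ 0.155  -0.5705 -3.6255] w 0.055478941871540906 q [ 1.0054 -0.0707 -0.6113  2.1626 -0.4525  0.6574 -0.8491]
[[-0.005,-0.000,-0.010],[-0.070,-0.813,0.341]] 0.010996314089689688 50.678019204254724
```

step_arm([
  [[-0.005,0,-0.01],[-0.07,-0.813,0.341]],
  [[-0.005,0,-0.01],[-0.07,-0.813,0.341]],
  [[-0.005,0,-0.01],[-0.07,-0.813,0.341]],
  [[-0.005,0,-0.01],[-0.07,-0.813,0.341]],
  [[-0.005,0,-0.01],[-0.07,-0.813,0.341]],
])

```text
time: 4.1
ee_pos: [0.493, -0.1585, 0.1506]
eef_rot: [0.988, -0.116, -0.096, -0.027]
ft_force: [-0.0, 0.9, -3.4]
width: 0.0555
```

```bash
python3 -c "
from g import *
go(np.array([.50,-.16,.17]),-17,-45)"
```

```text
t 4.1 pos [ 0.493  -0.1585  0.1506] tcp goal [ 0.4872 -0.1561  0.1566] F [-0.0439  0.9048 -3.4029] w 0.055500988041633656 q [ 0.789   0.3851 -0.6751  1.6358  0.1878  1.3995 -1.7283]
[[-0.007,-0.001,-0.005],[0.000,-0.587,0.068]] 0.00867601179431645 33.861958643286975
```

step_arm([
  [[-0.007,0,-0.005],[0,-0.587,0.068]],
  [[-0.007,0,-0.005],[0,-0.587,0.068]],
  [[-0.007,0,-0.005],[0,-0.587,0.068]],
  [[-0.007,0,-0.005],[0,-0.587,0.068]],
  [[-0.007,0,-0.005],[0,-0.587,0.068]],
])

```text
time: 4.6
ee_pos: [0.4856, -0.1561, 0.148]
eef_rot: [0.91, -0.135, -0.387, -0.059]
ft_force: [-0.2, -0.8, -5.0]
width: 0.0559
```

```bash
python3 -c "
from g import *
go(np.array([.50,-.16,.17]),-17,-45)
import cv2
for n in ('wrist','side','top'):
  c=r.camera(n);p=c['pixels']
  if n=='side': p=cv2.resize(p[170:290,180:340],None,fx=5,fy=5,interpolation=2)
  if n=='top': p=cv2.resize(p[140:240,240:370],None,fx=5,fy=5,interpolation=2)
  cv2.imwrite('pics/5%s.png'%n,p)"
```

```text
t 4.6 pos [ 0.4856 -0.1561  0.148 ] tcp goal [ 0.4872 -0.1561  0.1566] F [-0.2288 -0.8325 -5.0248] w 0.05593819473579582 q [ 0.5712  0.8349 -0.5628  1.1782  0.2123  2.0186 -1.8558]
[[-0.005,-0.000,-0.007],[-0.001,0.019,0.003]] 0.008712203740490684 1.1191240865209706
```

View pics/5wrist.png

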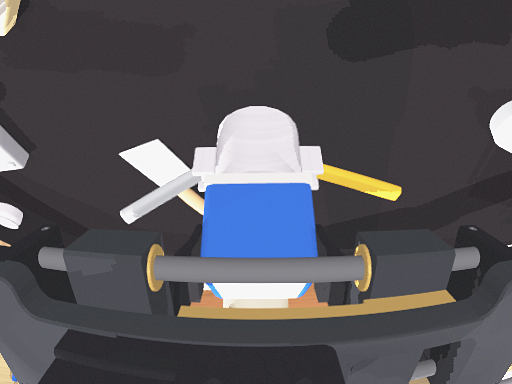

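View pics/5side.png

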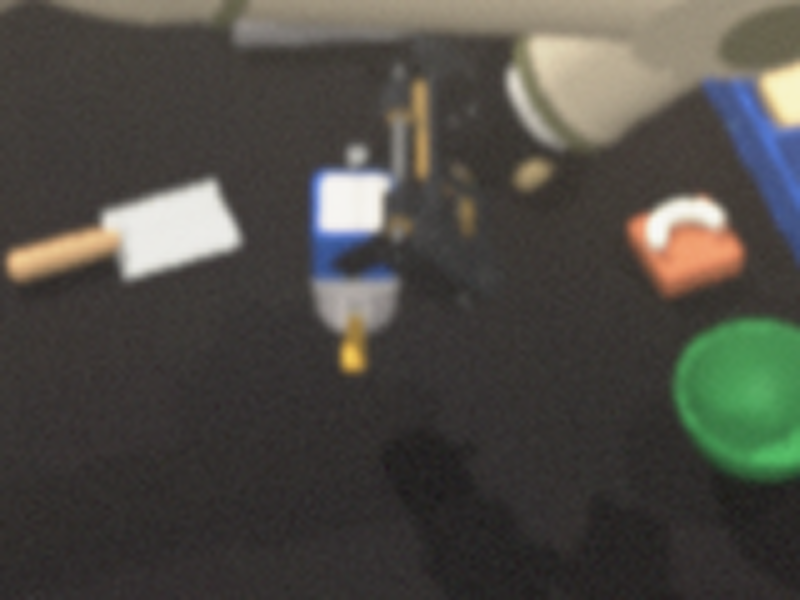

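```bash
python3 -c "
from g import *
go(np.array([.499,-.16,.115]),-17,-45)"
```

```text
t 4.75 pos [ 0.4873 -0.1568  0.156 ] tcp goal [ 0.4862 -0.1561  0.1016] F [-0.3318 -0.1164 -2.6934] w 0.055951432188349054 q [ 0.5749  0.8165 -0.5669  1.181   0.2125  2.0142 -1.8553]
[[0.038,-0.000,0.039],[-0.000,-0.001,0.002]] 0.05440288000151883 0.12156350287038976
```

step_arm([
  [[0.019,0,0.019],[0,0,0]],
  [[0.038,0,0.039],[0,0,0]],
  [[0.038,0,0.039],[0,0,0]],
  [[0.038,0,0.039],[0,0,0]],
])

```text
time: 5.15
ee_pos: [0.4868, -0.1567, 0.1037]
eef_rot: [0.915, -0.136, -0.377, -0.057]
ft_force: [0.3, -0.4, -2.4]
width: 0.0561
```

```bash
python3 -c "
from g import *
go(np.array([.499,-.16,.094]),-17,-45)"
```

```text
t 5.15 pos [ 0.4868 -0.1567  0.1037] tcp goal [ 0.4862 -0.1561  0.0806] F [ 0.3132 -0.3835 -2.3584] w 0.056124459304504874 q [ 0.5748  0.8647 -0.5572  1.216   0.2341  1.9332 -1.8538]
[[0.016,-0.000,0.017],[-0.001,-0.004,0.002]] 0.023116362712791334 0.25734638090212364
```

Good margin on joint 6. Descend and feel for contact.

step_arm([
  [[0.008,0,0.009],[0,-0.004,0]],
  [[0.016,0,0.017],[0,-0.004,0]],
  [[0.016,0,0.017],[0,-0.004,0]],
])

```text
time: 5.45
ee_pos: [0.4857, -0.1566, 0.0792]
eef_rot: [0.914, -0.136, -0.379, -0.057]
ft_force: [-1.6, -0.3, -3.6]
width: 0.0555
```

step_arm([
  [[0.0015,0,0.0015],[0,0,0]],
  [[0.0015,0,0.0015],[0,0,0]],
])

```text
time: 5.65
ee_pos: [0.4856, -0.1565, 0.0768]
eef_rot: [0.914, -0.136, -0.379, -0.057]
ft_force: [0.0, 0.5, -3.1]
width: 0.0559
```

```bash
python3 -c "
from g import *
go(np.array([.499,-.16,.088]),-17,-45)"
```

```text
t 5.65 pos [ 0.4856 -0.1565  0.0768] tcp goal [ 0.4862 -0.1561  0.0746] F [ 0.0286  0.4596 -3.0865] w 0.05586444220900095 q [ 0.5723  0.8958 -0.5504  1.2268  0.2449  1.8992 -1.8536]
[[0.002,-0.001,0.001],[-0.000,0.002,0.002]] 0.0023249732105979186 0.1382249757517831
```

step_arm([
  [[0.0014,0,0.0014],[0,0,0]],
  [[0.0014,0,0.0014],[0,0,0]],
])

```text
time: 5.85
ee_pos: [0.4858, -0.1564, 0.0764]
eef_rot: [0.914, -0.136, -0.379, -0.057]
ft_force: [0.3, -0.3, 6.3]
width: 0.0558
```

step_arm([
  [[0.0014,0,0.0014],[0,0,0]],
  [[0.0014,0,0.0014],[0,0,0]],
])

```text
time: 6.05
ee_pos: [0.4859, -0.1564, 0.0764]
eef_rot: [0.913, -0.136, -0.379, -0.057]
ft_force: [-0.3, 0.1, 9.0]
width: 0.0557
```

step_arm([
  [[0,0,0],[0,0,0]],
  [[0,0,0],[0,0,0]],
  [[0,0,0],[0,0,0]],
  [[0,0,0],[0,0,0]],
  [[0,0,0],[0,0,0]],
], hand=-1)

```text
time: 6.55
ee_pos: [0.4859, -0.1564, 0.0763]
eef_rot: [0.913, -0.136, -0.379, -0.057]
ft_force: [0.4, 0.3, -0.7]
width: 0.084
```

```bash
python3 -c "
from g import *
go(np.array([.499,-.16,.088]),-17,-45)
import cv2
for n in ('wrist','side'):
  c=r.camera(n);p=c['pixels']
  if n=='side': p=cv2.resize(p[170:290,180:340],None,fx=5,fy=5,interpolation=2)
  cv2.imwrite('pics/6%s.png'%n,p)"
```

```text
t 6.55 pos [ 0.4859 -0.1564  0.0763] tcp goal [ 0.4862 -0.1561  0.0746] F [ 0.4297  0.2795 -0.693 ] w 0.08397045268104023 q [ 0.5715  0.8973 -0.5501  1.2255  0.2453  1.8996 -1.8536]
[[0.001,-0.000,0.001],[0.000,0.002,0.002]] 0.0017837894039307556 0.1677941001332295
```

View pics/6wrist.png

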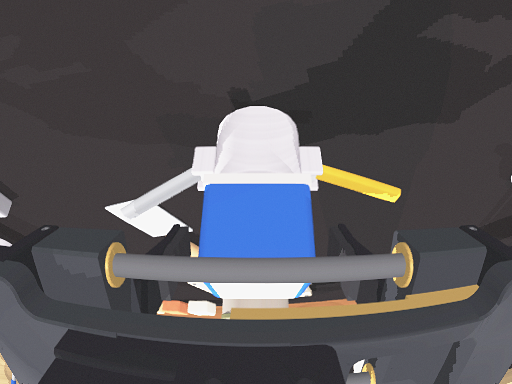

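View pics/6side.png

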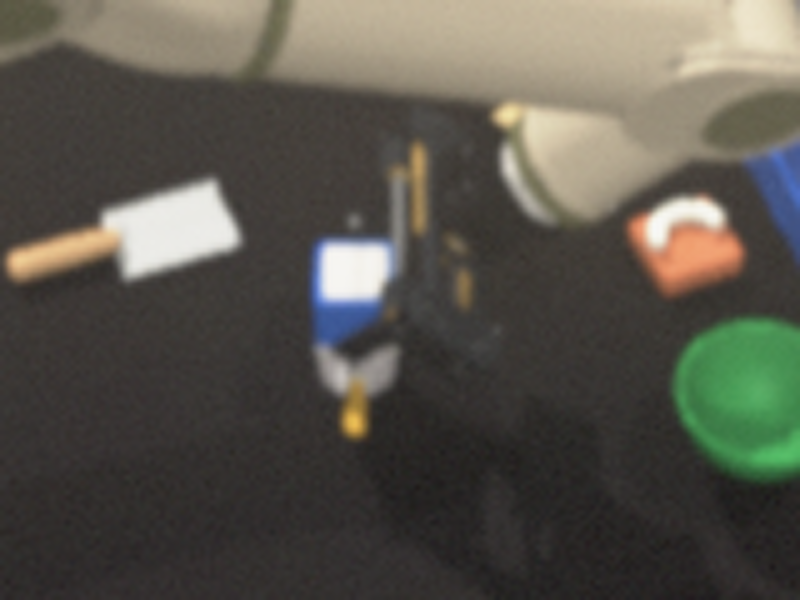

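step_arm([
  [[0,0,-0.02],[0,0,0]],
  [[0,0,-0.05],[0,0,0]],
  [[0,0,-0.09],[0,0,0]],
  [[0,0,-0.13],[0,0,0]],
  [[0,0,-0.14],[0,0,0]],
])

```text
time: 7.15
ee_pos: [0.5425, -0.1774, 0.1327]
eef_rot: [0.911, -0.139, -0.384, -0.059]
ft_force: [-0.6, -0.4, -1.6]
width: 0.087
```

```bash
python3 -c "
from g import *
go(np.array([.50,-.16,.26]),-17,0)
import cv2
for n in ('wrist','side','top'):
  c=r.camera(n);p=c['pixels']
  if n=='side': p=cv2.resize(p[170:290,180:340],None,fx=5,fy=5,interpolation=2)
  if n=='top': p=cv2.resize(p[140:240,240:370],None,fx=5,fy=5,interpolation=2)
  cv2.imwrite('pics/7%s.png'%n,p)"
```

```text
t 7.15 pos [ 0.5425 -0.1774  0.1327] tcp goal [ 0.5   -0.16   0.241] F [-0.627  -0.3606 -1.5814] w 0.08704631556094015 q [ 0.2297  0.916   0.0547  0.9752 -0.0666  2.0483 -1.5983]
[[-0.109,-0.004,-0.043],[-0.003,0.797,-0.006]] 0.11765336318521605 45.6773192154533
```

View pics/7wrist.png

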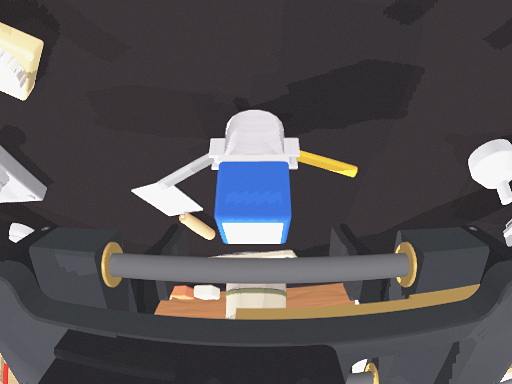

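View pics/7side.png

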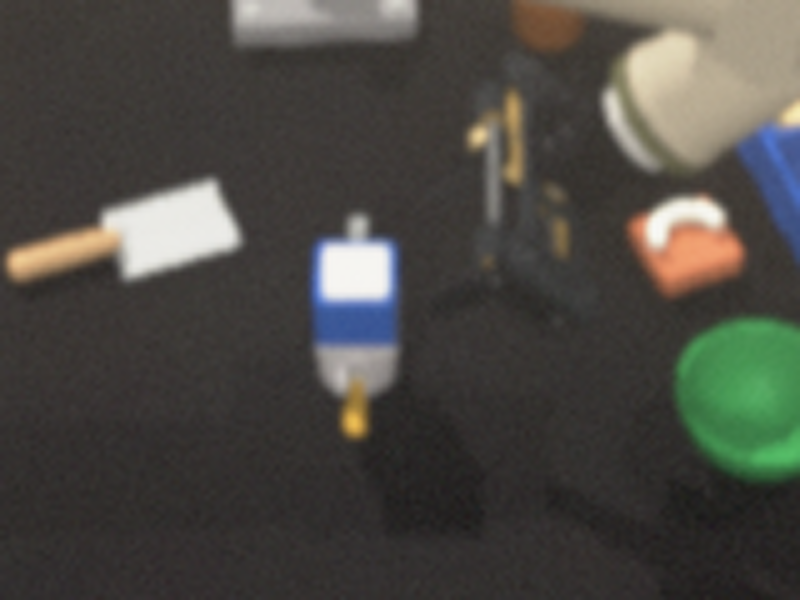

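```bash
python3 -c "
from g import *
go(np.array([.545,-.177,.26]),-17,0)"
```

```text
t 7.3 pos [ 0.5429 -0.1777  0.1338] tcp goal [ 0.545 -0.177  0.241] F [ 0.4052  0.7467 -0.309 ] w 0.08718543519192201 q [ 0.2308  0.9139  0.0494  0.9747 -0.0606  2.0481 -1.6033]
[[-0.075,-0.001,-0.076],[0.002,0.795,-0.007]] 0.10723030128438125 45.5239414656299
```

step_arm([
  [[-0.075,0,-0.076],[0,0.795,-0.007]],
  [[-0.075,0,-0.076],[0,0.795,-0.007]],
  [[-0.075,0,-0.076],[0,0.795,-0.007]],
  [[-0.075,0,-0.076],[0,0.795,-0.007]],
  [[-0.075,0,-0.076],[0,0.795,-0.007]],
])

```text
time: 7.8
ee_pos: [0.5452, -0.1759, 0.2412]
eef_rot: [0.989, -0.146, -0.021, -0.002]
ft_force: [1.1, -0.4, 0.6]
width: 0.087
```

```bash
python3 -c "
from g import *
go(np.array([.495,-.159,.20]),-17,0)
import cv2
for n in ('wrist',):
  c=r.camera(n);p=c['pixels']
  cv2.imwrite('pics/8%s.png'%n,p)"
```

```text
t 7.8 pos [ 0.5452 -0.1759  0.2412] tcp goal [ 0.495 -0.159  0.181] F [ 1.0862 -0.4291  0.5595] w 0.0869618577754319 q [ 0.2176  0.2395  0.0177  1.5397 -0.004   1.4051 -1.6287]
[[-0.050,-0.002,0.062],[0.003,0.043,0.003]] 0.08016724563993498 2.4546288190371923
```

View pics/8wrist.png

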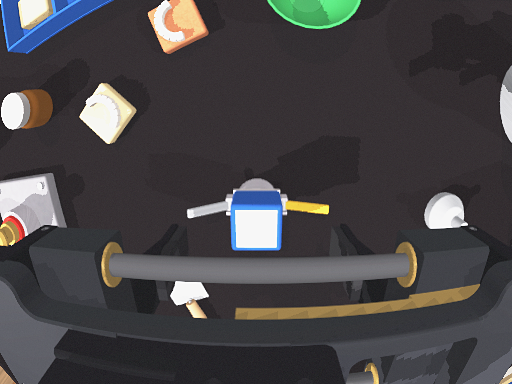

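Run:
```python
from m import *
np.set_printoptions(precision=4,suppress=True)
c=r.camera("wrist")
for uv in [(233,204),(279,204),(281,249),(232,249),(256.5,227)]: print(onz(c,*uv,.108,True))
```

```text
[ 0.5278 -0.1422  0.108 ]
[ 0.514  -0.1881  0.108 ]
[ 0.4622 -0.1762  0.108 ]
[ 0.4778 -0.1242  0.108 ]
[ 0.4958 -0.1581  0.108 ]
```

step_arm([
  [[-0.05,-0.001,0.01],[0.003,0.043,0.003]],
  [[-0.05,-0.001,0.04],[0.003,0.043,0.003]],
  [[-0.05,-0.001,0.04],[0.003,0.043,0.003]],
])

```text
time: 8.2
ee_pos: [0.4892, -0.1574, 0.1997]
eef_rot: [0.989, -0.147, -0.005, -0.0]
ft_force: [0.4, -0.5, -0.2]
width: 0.0867
```

```bash
python3 -c "
from g import *
go(np.array([.495,-.159,.086]),-17,0)"
```

```text
t 8.2 pos [ 0.4892 -0.1574  0.1997] tcp goal [ 0.495 -0.159  0.067] F [ 0.3541 -0.5013 -0.2314] w 0.08665411506886898 q [ 0.2152  0.1114  0.0072  1.7758 -0.0002  1.2654 -1.6425]
[[0.007,-0.000,0.133],[0.001,0.011,0.003]] 0.13287855500390872 0.6470452941200322
```

step_arm([
  [[0.006,0,0.04],[0.001,0.011,0.003]],
  [[0.006,0,0.08],[0.001,0.011,0.003]],
  [[0.006,0,0.12],[0.001,0.011,0.003]],
  [[0.006,0,0.133],[0.001,0.011,0.003]],
  [[0.006,0,0.133],[0.001,0.011,0.003]],
])

```text
time: 8.7
ee_pos: [0.4934, -0.1583, 0.0655]
eef_rot: [0.989, -0.147, -0.002, 0.0]
ft_force: [-0.6, -0.0, 0.5]
width: 0.0871
```

```bash
python3 -c "
from g import *
go(np.array([.495,-.159,.086]),-17,0)"
```

```text
t 8.7 pos [ 0.4934 -0.1583  0.0655] tcp goal [ 0.495 -0.159  0.067] F [-0.6324 -0.0387  0.5184] w 0.08705852039470272 q [ 0.2155  0.2526  0.0072  1.9147 -0.0016  0.9785 -1.6433]
[[0.002,0.000,-0.002],[0.001,0.004,0.001]] 0.002270355020526227 0.2408465552824686
```

step_arm([
  [[0.002,0,-0.002],[0.001,0.004,0.001]],
  [[0.002,0,-0.002],[0.001,0.004,0.001]],
  [[0.002,0,-0.002],[0.001,0.004,0.001]],
])

```text
time: 9.0
ee_pos: [0.4966, -0.1592, 0.0692]
eef_rot: [0.989, -0.148, 0.001, 0.0]
ft_force: [0.3, -0.1, -0.4]
width: 0.0866
```

step_arm([
  [[0,0,0],[0,0,0]],
  [[0,0,0],[0,0,0]],
  [[0,0,0],[0,0,0]],
  [[0,0,0],[0,0,0]],
  [[0,0,0],[0,0,0]],
], hand=1, grip_force=50)

```text
time: 9.5
ee_pos: [0.4966, -0.1591, 0.0691]
eef_rot: [0.989, -0.148, 0.001, -0.0]
ft_force: [-1.0, -0.7, -0.4]
width: 0.0557
```

```bash
python3 -c "
from g import *
go(np.array([.495,-.159,.206]),-17,0)"
```

```text
t 9.5 pos [ 0.4966 -0.1591  0.0691] tcp goal [ 0.495 -0.159  0.187] F [-0.9966 -0.7047 -0.4384] w 0.05569383478871575 q [ 0.2138  0.2495  0.0098  1.9096 -0.0032  0.98   -1.6425]
[[-0.001,0.000,-0.118],[-0.000,-0.002,-0.000]] 0.11786155228829011 0.14265516476558432
```

step_arm([
  [[0,0,-0.04],[0,0,0]],
  [[0,0,-0.08],[0,0,0]],
  [[0,0,-0.12],[0,0,0]],
  [[0,0,-0.155],[0,0,0]],
  [[0,0,-0.155],[0,0,0]],
])

```text
time: 10.0
ee_pos: [0.4982, -0.1596, 0.2288]
eef_rot: [0.989, -0.148, 0.005, 0.0]
ft_force: [0.8, 0.6, -3.7]
width: 0.0558
```

```bash
python3 -c "
from g import *
go(np.array([.5745,.239,.225]),12,0,False)"
```

```text
t 10.0 pos [ 0.4982 -0.1596  0.2288] tcp goal [0.5745 0.239  0.225 ] F [ 0.8193  0.6462 -3.692 ] w 0.055816601176971695 q [ 0.2087  0.0968  0.015   1.73   -0.0018  1.3051 -1.6436]
[[-0.044,-0.403,0.004],[0.002,-0.010,-0.506]] 0.405817459848941 29.018525373554414
```

step_arm([
  [[-0.044,-0.403,0],[0.002,-0.01,-0.506]],
  [[-0.044,-0.403,0],[0.002,-0.01,-0.506]],
  [[-0.044,-0.403,0],[0.002,-0.01,-0.506]],
  [[-0.044,-0.403,0],[0.002,-0.01,-0.506]],
  [[-0.044,-0.403,0],[0.002,-0.01,-0.506]],
])

```text
time: 10.5
ee_pos: [0.5435, 0.0881, 0.2255]
eef_rot: [0.994, 0.105, -0.001, -0.0]
ft_force: [1.0, -0.8, -3.7]
width: 0.0556
```

```bash
python3 -c "
from g import *
go(np.array([.5745,.239,.225]),12,0,False)"
```

```text
t 10.5 pos [0.5435 0.0881 0.2255] tcp goal [0.5745 0.239  0.225 ] F [ 0.9667 -0.7959 -3.7198] w 0.055599846588427385 q [-0.055   0.1793 -0.2124  1.646   0.038   1.3226 -1.6333]
[[0.062,-0.141,0.000],[-0.001,0.002,0.002]] 0.15407253154496456 0.1615174387244231
```

step_arm([
  [[0.022,-0.047,0],[0,0,0]],
  [[0.044,-0.094,0],[0,0,0]],
  [[0.062,-0.141,0],[0,0.002,0]],
  [[0.062,-0.141,0],[0,0.002,0]],
  [[0.062,-0.141,0],[0,0.002,0]],
])

```text
time: 11.0
ee_pos: [0.5734, 0.2409, 0.2231]
eef_rot: [0.994, 0.107, -0.002, -0.0]
ft_force: [0.8, -0.8, -4.0]
width: 0.0558
```

```bash
python3 -c "
from g import *
go(np.array([.5745,.239,.225]),12,0,False)
import cv2
for n in ('wrist','side','top'):
  c=r.camera(n);p=c['pixels']
  if n=='side': p=cv2.resize(p[80:200,190:320],None,fx=5,fy=5,interpolation=2)
  if n=='top': p=cv2.resize(p[130:230,140:270],None,fx=5,fy=5,interpolation=2)
  cv2.imwrite('pics/9%s.png'%n,p)"
```

```text
t 11.0 pos [0.5734 0.2409 0.2231] tcp goal [0.5745 0.239  0.225 ] F [ 0.8439 -0.7846 -4.0026] w 0.0557616615670021 q [-0.2464  0.3434 -0.2876  1.454   0.0958  1.3613 -1.8944]
[[0.001,0.002,-0.002],[-0.001,0.004,0.005]] 0.00290649411319969 0.37308739687978487
```

View pics/9wrist.png

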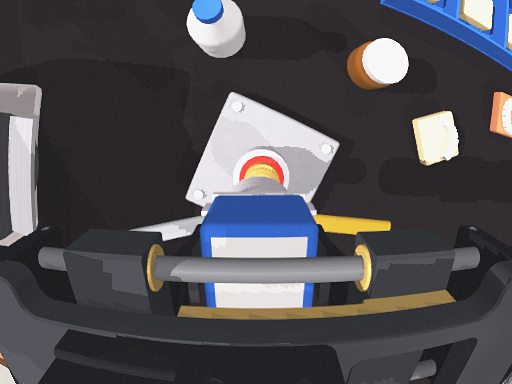

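View pics/9side.png

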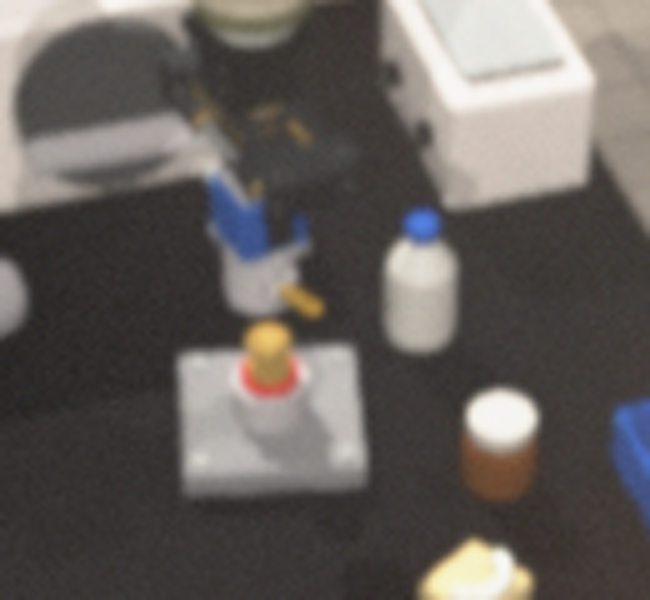

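View pics/9top.png

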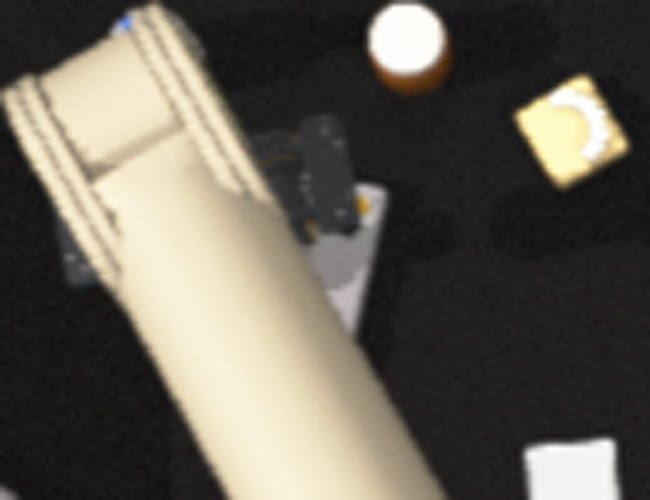

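Run:
```python
from m import *
np.set_printoptions(precision=4,suppress=True)
c=r.camera("wrist");p=c["pixels"]
cv2.imwrite("pics/10z.png",cv2.resize(p[130:210,210:310],None,fx=7,fy=7,interpolation=2))
m=mask(p,(0,150,100),(12,255,255))|mask(p,(170,150,100),(180,255,255))
k=big(m,(220,140,300,200))[:,0]; print(k.min(0),k.max(0))
from scipy.optimize import least_squares
P=np.array([onz(c,*q,.068,True) for q in k])
print(P[np.argsort(k[:,1])][:4], len(k))
```

```text
[236 157] [279 182]
[[0.6003 0.2515 0.068 ]
 [0.6028 0.2399 0.068 ]
 [0.5988 0.2534 0.068 ]
 [0.599  0.2523 0.068 ]] 62
```

View pics/10z.png

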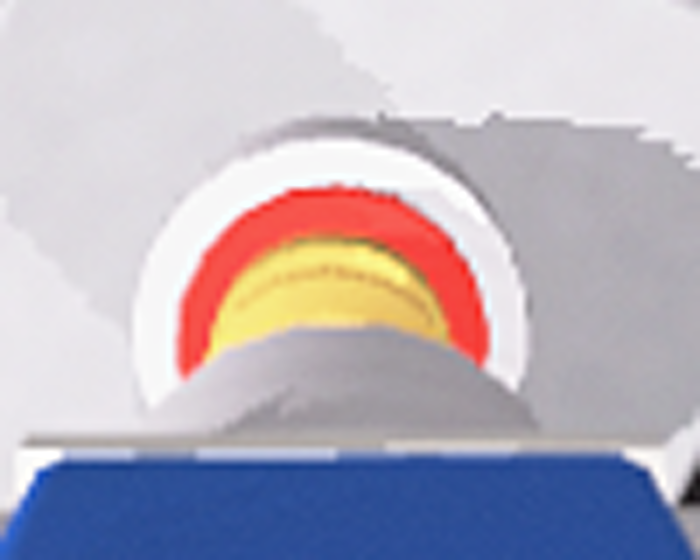

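Run:
```python
from m import *
from scipy.optimize import least_squares
np.set_printoptions(precision=4,suppress=True)
c=r.camera("wrist");p=c["pixels"]
P=np.array([onz(c,210+u/7-.4,130+v/7-.4,.06,True)[:2] for u,v in [(133,330),(527,330),(330,138),(140,280),(518,280)]])
print(P)
s=least_squares(lambda a:np.hypot(*(P-a).T)-.032,[.574,.239]);print(s.x,s.fun)
Q=np.array([onz(c,210+u/7-.4,130+v/7-.4,.068,True)[:2] for u,v in [(178,350),(488,350),(335,186),(205,270),(470,270)]])
s=least_squares(lambda a:np.hypot(*(Q-a).T)-.025,[.574,.239]);print(s.x,s.fun)
print(r.read_state()["ee_pos"])
```

```text
[[0.5721 0.2716]
 [0.5852 0.2096]
 [0.6089 0.247 ]
 [0.5804 0.272 ]
 [0.5929 0.2129]]
[0.5774 0.2404] [-0.0004 -0.0002  0.0002 -0.0003 -0.0004]
[0.5775 0.2395] [-0.0004 -0.001   0.0008 -0.0012 -0.0004]
[0.5749 0.237  0.2252]
```

```bash
python3 -c "
from g import *
go(np.array([.577,.2395,.19]),12,0,False)"
```

```text
t 11.25 pos [0.5749 0.237  0.2252] tcp goal [0.577  0.2395 0.19  ] F [-0.6835  0.2804 -3.8345] w 0.055745735535170246 q [-0.2424  0.3397 -0.2849  1.4542  0.0959  1.3619 -1.894 ]
[[0.003,-0.002,0.035],[0.000,0.000,-0.001]] 0.03537019492751145 0.0553374005521792
```

step_arm([
  [[0.003,-0.002,0.02],[0,0,0]],
  [[0.003,-0.002,0.035],[0,0,0]],
  [[0.003,-0.002,0.035],[0,0,0]],
])

```text
time: 11.55
ee_pos: [0.5762, 0.238, 0.1875]
eef_rot: [0.995, 0.104, -0.002, 0.001]
ft_force: [-0.9, 0.3, -4.3]
width: 0.0554
```

step_arm([
  [[0,0,0.005],[0,0,0]],
  [[0,0,0.01],[0,0,0]],
  [[0,0,0.015],[0,0,0]],
  [[0,0,0.015],[0,0,0]],
])

```text
time: 11.95
ee_pos: [0.5761, 0.2379, 0.1721]
eef_rot: [0.995, 0.104, -0.002, 0.001]
ft_force: [0.3, -0.5, -4.1]
width: 0.056
```

step_arm([
  [[0.001,-0.001,0.004],[0,0,0]],
  [[0.001,-0.001,0.008],[0,0,0]],
  [[0.001,-0.001,0.008],[0,0,0]],
])

```text
time: 12.25
ee_pos: [0.577, 0.2393, 0.1636]
eef_rot: [0.995, 0.104, -0.002, 0.001]
ft_force: [2.0, 0.5, -4.6]
width: 0.0553
```

step_arm([
  [[0,0,0.004],[0,0,0]],
  [[0,0,0.008],[0,0,0]],
  [[0,0,0.008],[0,0,0]],
])

```text
time: 12.55
ee_pos: [0.577, 0.2392, 0.155]
eef_rot: [0.995, 0.104, -0.002, 0.001]
ft_force: [3.0, 0.9, -5.7]
width: 0.0556
```

step_arm([
  [[0.0006,0,0.005],[0,0,0]],
  [[0.0006,0,0.01],[0,0,0]],
  [[0.0006,0,0.013],[0,0,0]],
  [[0.0006,0,0.013],[0,0,0]],
])

```text
time: 12.95
ee_pos: [0.5774, 0.2391, 0.1413]
eef_rot: [0.995, 0.104, -0.003, 0.001]
ft_force: [0.1, 1.0, -4.1]
width: 0.0555
```

step_arm([
  [[0.0003,0,0.002],[0,0,0]],
  [[0.0003,0,0.004],[0,0,0]],
  [[0.0003,0,0.004],[0,0,0]],
])

```text
time: 13.25
ee_pos: [0.5775, 0.2392, 0.1372]
eef_rot: [0.995, 0.104, -0.003, 0.001]
ft_force: [0.1, 0.1, -3.2]
width: 0.0558
```

step_arm([
  [[0,0,0.002],[0,0,0]],
  [[0,0,0.004],[0,0,0]],
  [[0,0,0.004],[0,0,0]],
])

```text
time: 13.55
ee_pos: [0.5776, 0.2392, 0.1338]
eef_rot: [0.995, 0.104, -0.003, 0.001]
ft_force: [-1.6, -1.1, 3.0]
width: 0.0559
```

step_arm([
  [[0,0,0.002],[0,0,0]],
  [[0,0,0.004],[0,0,0]],
  [[0,0,0.004],[0,0,0]],
])

```text
time: 13.85
ee_pos: [0.5776, 0.2392, 0.13]
eef_rot: [0.995, 0.104, -0.002, 0.001]
ft_force: [-2.4, 0.1, 2.3]
width: 0.0556
```

step_arm([
  [[-0.0003,0,0.001],[0,0,0]],
  [[-0.0003,0,0.002],[0,0,0]],
  [[-0.0003,0,0.002],[0,0,0]],
])

```text
time: 14.15
ee_pos: [0.5776, 0.2392, 0.1292]
eef_rot: [0.995, 0.104, -0.002, 0.001]
ft_force: [-4.8, -1.9, 10.8]
width: 0.0557
```

step_arm([
  [[0,0,0.001],[0,0,0]],
  [[0,0,0.0015],[0,0,0]],
])

```text
time: 14.35
ee_pos: [0.5777, 0.2393, 0.1292]
eef_rot: [0.995, 0.104, -0.002, 0.001]
ft_force: [-6.9, -4.7, 17.8]
width: 0.056
```

step_arm([
  [[0,0,0.0003],[0,0,0]],
  [[0,0,0.0003],[0,0,0]],
  [[0,0,0],[0,0,0]],
])

```text
time: 14.65
ee_pos: [0.5777, 0.2393, 0.1293]
eef_rot: [0.995, 0.104, -0.001, 0.001]
ft_force: [-2.1, -0.7, 1.8]
width: 0.0556
```

step_arm([
  [[0,0,0],[0,0,0]],
  [[0,0,0],[0,0,0]],
  [[0,0,0],[0,0,0]],
  [[0,0,0],[0,0,0]],
  [[0,0,0],[0,0,0]],
], hand=-1)

```text
time: 15.15
ee_pos: [0.5778, 0.2393, 0.1292]
eef_rot: [0.995, 0.104, -0.001, 0.001]
ft_force: [0.4, 0.4, -0.7]
width: 0.0845
```

step_arm([
  [[0,0,-0.02],[0,0,0]],
  [[0,0,-0.05],[0,0,0]],
  [[0,0,-0.09],[0,0,0]],
  [[0,0,-0.13],[0,0,0]],
  [[0,0,-0.13],[0,0,0]],
])

```text
time: 15.65
ee_pos: [0.5801, 0.2408, 0.2656]
eef_rot: [0.995, 0.104, 0.003, -0.001]
ft_force: [-0.4, -0.3, 0.3]
width: 0.0867
```

```bash
python3 -c "
from g import *
go(np.array([.5745,.239,.225]),12,0,False)
import cv2
for n in ('wrist','side'):
  c=r.camera(n);p=c['pixels']
  if n=='side': p=cv2.resize(p[80:200,190:320],None,fx=5,fy=5,interpolation=2)
  cv2.imwrite('pics/11%s.png'%n,p)"
```

```text
t 15.65 pos [0.5801 0.2408 0.2656] tcp goal [0.5745 0.239  0.225 ] F [-0.4029 -0.3262  0.2699] w 0.08665688263556243 q [-0.2488  0.3321 -0.2847  1.3799  0.0939  1.4366 -1.8941]
[[-0.006,0.001,0.041],[-0.001,-0.006,-0.002]] 0.04104561581975582 0.37017913317103257
```

View pics/11wrist.png

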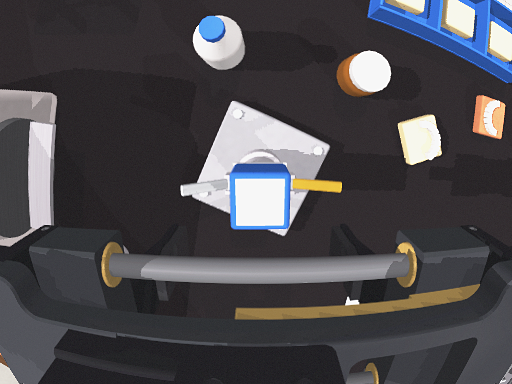

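View pics/11side.png

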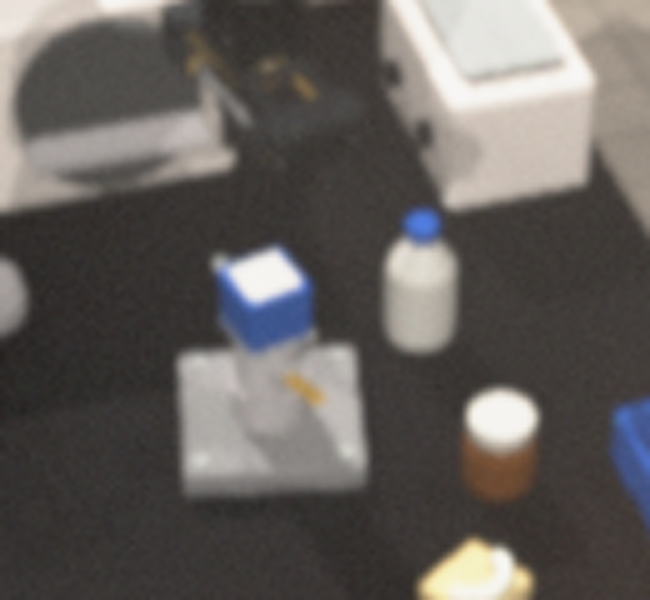

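```bash
python3 - <<'E'
from m import *
np.set_printoptions(precision=4,suppress=True)
c=r.camera("wrist");t=c
b=onz(c,182,190,.126,True);a=onz(c,341,187,.110,True);print(a,b,np.degrees(np.arctan2(*(b-a)[1::-1])), (a+b)/2)
m=np.array([.576,.239]);print(np.linalg.norm(a[:2]-m),np.linalg.norm(b[:2]-m))
for n,uv,z in[("spray",(221,42),.08),("jar",(370,72),.07),("top",(260,200),.168)]: print(n,onz(c,*uv,z,True))
E
python3 -c "
from g import *
u=np.array([-.208,.978])
P=np.array([.576,.239])+.082*u
go([*P,.22],102,-15,False)"
```

```text
[0.5939 0.1504 0.11  ] [0.5591 0.3187 0.126 ] 101.68644278119524 [0.5765 0.2346 0.118 ]
0.09036178968766251 0.08150874149096765
spray [0.7253 0.3153 0.08  ]
jar [0.7346 0.1355 0.07  ]
top [0.5779 0.2392 0.168 ]
t 15.8 pos [0.578  0.2395 0.2586] tcp goal [0.5589 0.3192 0.22  ] F [-0.1671 -0.7193 -0.3687] w 0.0870936508626029 q [-0.2487  0.3366 -0.2842  1.3886  0.0943  1.4335 -1.8943]
[[-0.002,-0.082,0.038],[-0.207,-0.201,-1.563]] 0.09055583910844307 91.04054480924684
```

step_arm([
  [[-0.002,-0.082,-0.01],[-0.207,-0.201,-1.563]],
  [[-0.002,-0.082,-0.01],[-0.207,-0.201,-1.563]],
  [[-0.002,-0.082,-0.01],[-0.207,-0.201,-1.563]],
  [[-0.002,-0.082,-0.01],[-0.207,-0.201,-1.563]],
  [[-0.002,-0.082,-0.01],[-0.207,-0.201,-1.563]],
], hand=1, grip_force=10)

```text
time: 16.3
ee_pos: [0.5587, 0.3193, 0.2664]
eef_rot: [0.886, 0.458, -0.045, 0.053]
ft_force: [0.3, 1.3, 0.1]
width: 0.0552
```

```bash
python3 -c "
from g import *
u=np.array([-.205,.979])
P=np.array([.577,.239])+.082*u
go([*P,.24],101.8,-15,False)"
```

```text
t 16.3 pos [0.5587 0.3193 0.2664] tcp goal [0.5602 0.3193 0.24  ] F [0.3106 1.3272 0.1291] w 0.05522998319284508 q [-0.3659  0.4661 -0.4075  1.2209  0.2578  1.6044 -1.3683]
[[0.004,-0.000,0.026],[-0.110,-0.104,-0.815]] 0.026472536219439093 47.4652194313819
```

step_arm([
  [[0.004,0,0],[-0.11,-0.104,-0.815]],
  [[0.004,0,0],[-0.11,-0.104,-0.815]],
  [[0.004,0,0.026],[-0.11,-0.104,-0.815]],
  [[0.004,0,0.026],[-0.11,-0.104,-0.815]],
  [[0.004,0,0.026],[-0.11,-0.104,-0.815]],
])

```text
time: 16.8
ee_pos: [0.5595, 0.3182, 0.2374]
eef_rot: [0.655, 0.745, -0.081, 0.097]
ft_force: [-0.1, 0.7, 0.3]
width: 0.015
```

```bash
python3 -c "
from g import *
u=np.array([-.205,.979])
P=np.array([.577,.239])+.082*u
go([*P,.16],101.8,-15,False)"
```

```text
t 16.8 pos [0.5595 0.3182 0.2374] tcp goal [0.5602 0.3193 0.16  ] F [-0.0832  0.6814  0.3056] w 0.014950016881187968 q [-0.3674  0.5009 -0.5019  1.2671  0.4289  1.5956 -0.7333]
[[0.020,0.000,0.075],[-0.014,-0.008,-0.077]] 0.07737783976020249 4.498278459983444
```

step_arm([
  [[0.01,0,0.03],[-0.014,-0.008,-0.077]],
  [[0.02,0,0.065],[-0.014,-0.008,-0.077]],
  [[0.02,0,0.07],[-0.014,-0.008,-0.077]],
  [[0.02,0,0.07],[-0.014,-0.008,-0.077]],
])

```text
time: 17.2
ee_pos: [0.5592, 0.3191, 0.1633]
eef_rot: [0.625, 0.769, -0.084, 0.101]
ft_force: [0.8, -0.0, 0.8]
width: 0.0002
```

```bash
python3 -c "
from g import *
u=np.array([-.205,.979])
P=np.array([.577,.239])+.082*u
go([*P,.13],101.8,-15,False)
for n in ('wrist','side'):
  c=r.camera(n);p=c['pixels']
  if n=='side': p=cv2.resize(p[80:200,190:320],None,fx=5,fy=5,interpolation=2)
  cv2.imwrite('pics/12%s.png'%n,p)"
```

```text
t 17.2 pos [0.5592 0.3191 0.1633] tcp goal [0.5602 0.3193 0.13  ] F [ 0.758  -0.0099  0.8134] w 0.00022766677305921296 q [-0.3632  0.5423 -0.5053  1.3711  0.4668  1.4658 -0.7119]
[[0.009,0.001,0.032],[-0.003,0.002,0.000]] 0.03327626195169946 0.20661396514102937
```

View pics/12wrist.png

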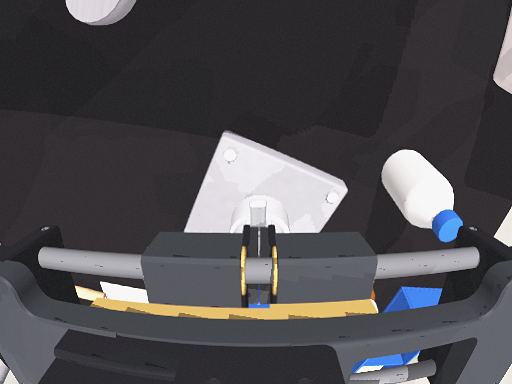

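View pics/12side.png

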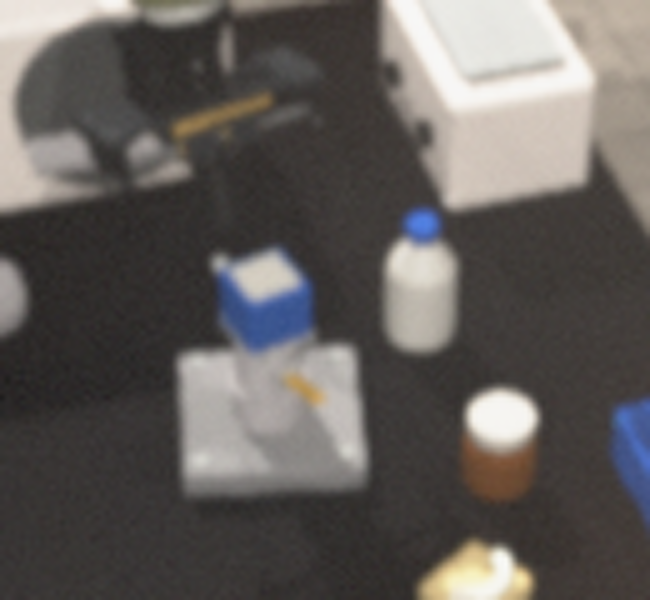

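step_arm([
  [[0.003,0.001,0.01],[0,0,0]],
  [[0.005,0.001,0.02],[0,0,0]],
  [[0.008,0.001,0.03],[0,0,0]],
  [[0.01,0.001,0.04],[0,0,0]],
  [[0.01,0.001,0.04],[0,0,0]],
])

```text
time: 17.8
ee_pos: [0.5606, 0.3203, 0.1231]
eef_rot: [0.625, 0.77, -0.082, 0.101]
ft_force: [0.4, 0.7, 0.1]
width: 0.0003
```

```bash
python3 -c "
from g import *
u=np.array([-.205,.979])
P=np.array([.577,.239])+.082*u
go([*P,.08],101.8,-15,False)
for n in ('wrist',):
  c=r.camera(n);p=c['pixels']
  cv2.imwrite('pics/13%s.png'%n,p[150:])"
```

```text
t 17.8 pos [0.5606 0.3203 0.1231] tcp goal [0.5602 0.3193 0.08  ] F [0.3979 0.6507 0.0794] w 0.0002944034661296805 q [-0.3649  0.5748 -0.4987  1.411   0.484   1.3971 -0.7366]
[[0.010,-0.001,0.042],[-0.000,-0.001,0.001]] 0.04314526681587736 0.06929702859918112
```

View pics/13wrist.png

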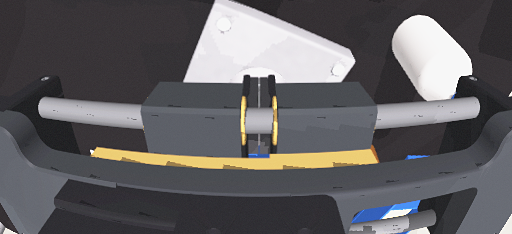

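step_arm([
  [[0.002,0,0.01],[0,0,0]],
  [[0.005,0,0.02],[0,0,0]],
  [[0.007,0,0.03],[0,0,0]],
  [[0.01,0,0.042],[0,0,0]],
  [[0.01,0,0.042],[0,0,0]],
])

```text
time: 18.35
ee_pos: [0.5605, 0.3173, 0.0781]
eef_rot: [0.625, 0.769, -0.084, 0.101]
ft_force: [-0.1, -1.0, -0.4]
width: 0.0003
```

```bash
python3 -c "
from g import *
u=np.array([-.205,.979])
P=np.array([.577,.239])+.080*u
go([*P,.050],101.8,-15,False)
for n in ('side',):
  c=r.camera(n);p=c['pixels']
  if n=='side': p=cv2.resize(p[80:200,190:320],None,fx=5,fy=5,interpolation=2)
  cv2.imwrite('pics/14%s.png'%n,p)"
```

```text
t 18.35 pos [0.5605 0.3173 0.0781] tcp goal [0.5606 0.3173 0.05  ] F [-0.0954 -1.022  -0.4019] w 0.0003260551411442793 q [-0.3676  0.6154 -0.4873  1.4511  0.5059  1.3283 -0.7634]
[[0.007,0.000,0.027],[-0.003,0.002,0.001]] 0.02811297063774471 0.2080681728536991
```

View pics/14side.png

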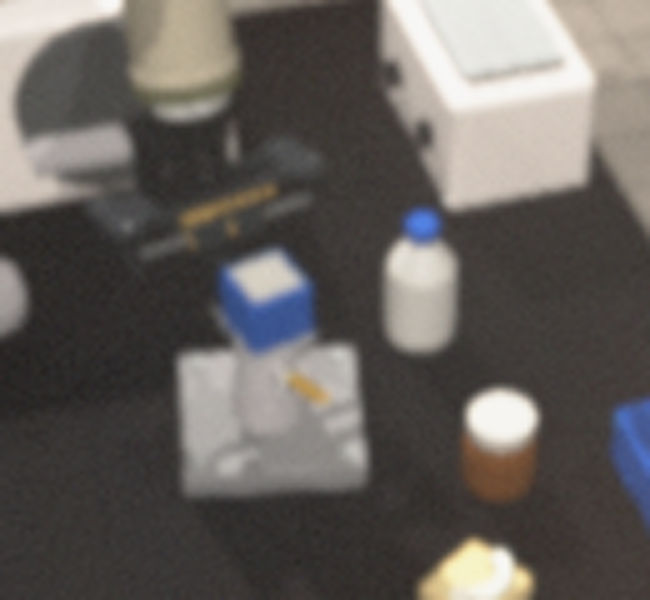

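step_arm([
  [[0.002,0,0.009],[0,0,0]],
  [[0.005,0,0.018],[0,0,0]],
  [[0.007,0,0.027],[0,0,0]],
  [[0.007,0,0.027],[0,0,0]],
])

```text
time: 18.8
ee_pos: [0.56, 0.317, 0.0495]
eef_rot: [0.625, 0.769, -0.085, 0.101]
ft_force: [-0.0, -0.1, -0.1]
width: 0.0003
```

step_arm([
  [[0.0005,0,0.002],[0,0,0]],
  [[0.0005,0,0.002],[0,0,0]],
])

```text
time: 19.0
ee_pos: [0.5598, 0.317, 0.0471]
eef_rot: [0.625, 0.77, -0.085, 0.1]
ft_force: [-0.4, 0.6, 0.7]
width: 0.0005
```

step_arm([
  [[0.0005,0,0.002],[0,0,0]],
  [[0.0005,0,0.002],[0,0,0]],
])

```text
time: 19.2
ee_pos: [0.5599, 0.317, 0.0451]
eef_rot: [0.625, 0.77, -0.085, 0.101]
ft_force: [0.3, -0.1, 0.3]
width: 0.0001
```

step_arm([
  [[-0.0015,0,0.002],[0,0,0]],
  [[-0.0025,0,0.003],[0,0,0]],
  [[-0.0025,0,0.003],[0,0,0]],
])

```text
time: 19.5
ee_pos: [0.5605, 0.314, 0.0428]
eef_rot: [0.625, 0.77, -0.084, 0.1]
ft_force: [0.5, 2.1, 1.8]
width: 0.0006
```

step_arm([
  [[-0.002,0,0.001],[0,0,0]],
  [[-0.002,0,0.001],[0,0,0]],
])

```text
time: 19.7
ee_pos: [0.5604, 0.3131, 0.0423]
eef_rot: [0.625, 0.77, -0.084, 0.1]
ft_force: [0.3, 5.3, -0.2]
width: 0.0004
```

```bash
python3 -c "
from g import *
u=np.array([-.205,.979])
s=r.read_state();d=s['ee_pos'][:2]-[.577,.239];print(d@u, d@[.979,.205])
for n in ('side','wrist'):
  c=r.camera(n);p=c['pixels']
  if n=='side': p=cv2.resize(p[80:200,190:320],None,fx=5,fy=5,interpolation=2)
  cv2.imwrite('pics/15%s.png'%n,p)"
```

```text
0.07590302613073431 -0.001090835729646365
```

View pics/15side.png

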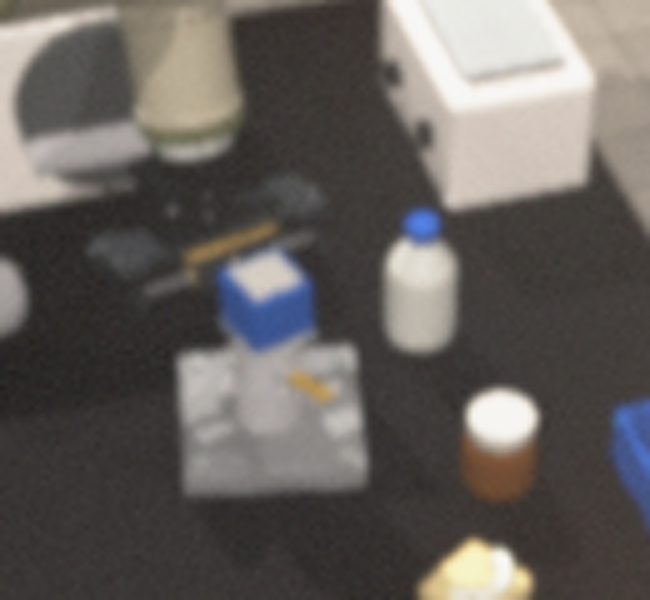

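View pics/15wrist.png

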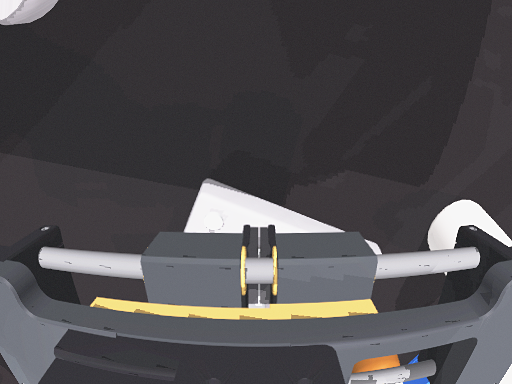

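step_arm([
  [[0.01,0,0],[0,0,0]],
  [[0.02,0,-0.03],[0,0,0]],
  [[0.02,0,-0.07],[0,0,0]],
  [[0.02,0,-0.12],[0,0,0]],
  [[0.02,0,-0.15],[0,0,0]],
])

```text
time: 20.3
ee_pos: [0.549, 0.3717, 0.1856]
eef_rot: [0.625, 0.77, -0.082, 0.1]
ft_force: [0.3, 0.9, 1.1]
width: 0.0002
```

```bash
python3 -c "
from g import *
u=np.array([-.205,.979])
go([*(np.array([.577,.239])-.090*u),.26],101.8,15,False)
for n in ('side','wrist'):
  c=r.camera(n);p=c['pixels']
  if n=='side': p=cv2.resize(p[80:200,190:320],None,fx=5,fy=5,interpolation=2)
  cv2.imwrite('pics/16%s.png'%n,p)"
```

```text
t 20.3 pos [0.549  0.3717 0.1856] tcp goal [0.5954 0.1509 0.26  ] F [0.2577 0.8709 1.1022] w 0.0002211944177463415 q [-0.4446  0.5822 -0.5136  1.2658  0.4697  1.542  -0.7585]
[[-0.237,-0.000,-0.014],[-0.002,0.521,0.002]] 0.23760211316947896 29.875669456729298
```

View pics/16side.png

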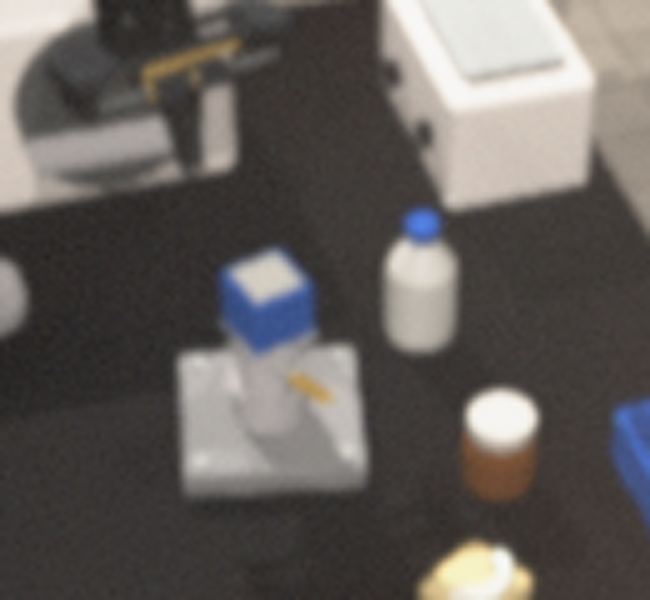

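View pics/16wrist.png

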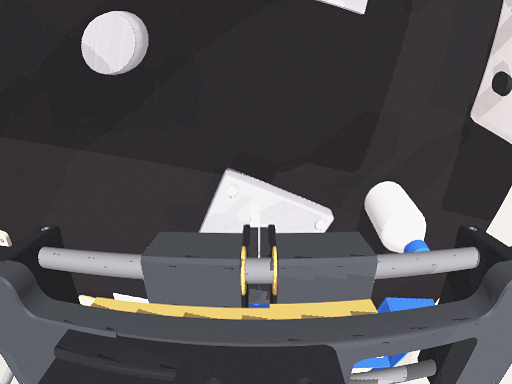

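Run:
```python
from m import *
np.set_printoptions(precision=4,suppress=True)
c=r.camera("wrist");p=c["pixels"]
def fproj(P):
    q=np.linalg.inv(c["extrinsics"])@np.append(P,1);x,y,z=q[0],-q[1],-q[2];rr=np.hypot(x,y);t=np.arctan2(rr,z)
    K=c["camera_matrix"];return K[0,2]+K[0,0]*t*x/rr,K[1,2]+K[1,1]*t*y/rr
u=np.array([-.205,.979])
for v in (1.571,1.4,1.2,1.0,.5,0):
    b=np.radians(35)-v
    P=[*(np.array([.577,.239])+(.034+.062*np.cos(b))*u),.09+.062*np.sin(b)];print(v,fproj(P))
cv2.imwrite("pics/17z.png",cv2.resize(p[165:240,190:345],None,fx=5,fy=5,interpolation=2))
```

```text
1.571 (np.float64(256.56070198865496), np.float64(205.15400451034165))
1.4 (np.float64(256.53044139157055), np.float64(202.25462717253714))
1.2 (np.float64(256.48664600519953), np.float64(200.73428064605122))
1.0 (np.float64(256.4342457617845), np.float64(201.51569192295761))
0.5 (np.float64(256.2772069497849), np.float64(214.9503190437253))
0 (np.float64(256.13168129393307), np.float64(243.91713584290534))
```

View pics/17z.png

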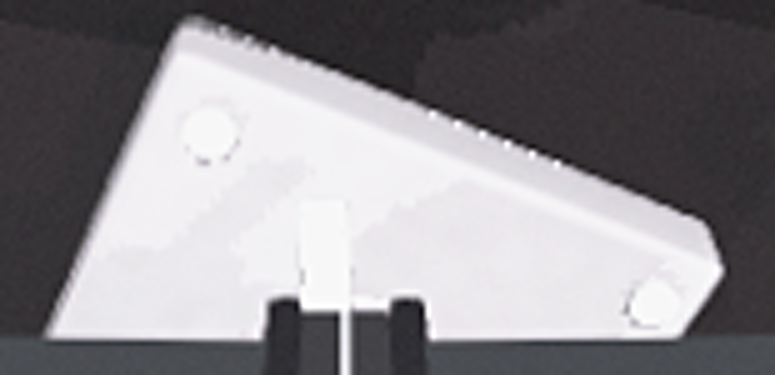

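step_arm([
  [[-0.02,0,-0.05],[0,0,0]],
  [[-0.04,0,-0.1],[0,0,0]],
  [[-0.05,0,-0.12],[0,0.1,0]],
  [[-0.05,0,-0.12],[0,0.25,0]],
  [[-0.05,0,-0.12],[0,0.26,0]],
])

```text
time: 20.95
ee_pos: [0.5568, 0.3492, 0.3132]
eef_rot: [0.634, 0.774, 0.001, -0.001]
ft_force: [0.3, -1.0, -0.1]
width: 0.0006
```

```bash
cat > v.py <<'E'
from m import *
np.set_printoptions(precision=4,suppress=True)
def fproj(c,P):
    q=np.linalg.inv(c["extrinsics"])@np.append(P,1);x,y,z=q[0],-q[1],-q[2];rr=np.hypot(x,y);t=np.arctan2(rr,z)
    K=c["camera_matrix"];return np.array([K[0,2]+K[0,0]*t*x/rr,K[1,2]+K[1,1]*t*y/rr])
def show(name,sgn,roi=None):
    c=r.camera("wrist");u=np.array([-.205,.979])*sgn
    for v in (1.571,1.4,1.2,1.0,.5,.3,0):
        b=np.radians(35)-v
        print(v,fproj(c,[*(np.array([.577,.239])+(.034+.062*np.cos(b))*u),.09+.062*np.sin(b)]))
    print("piv",fproj(c,[*(np.array([.577,.239])+.034*u),.09]),r.read_state()["ee_pos"])
    p=c["pixels"]
    cv2.imwrite(name,p)
E
python3 -c "
from v import *
show('pics/18.png',1)"
```

```text
1.571 [255.9991 191.7854]
1.4 [255.9124 187.7047]
1.2 [255.8087 184.0784]
1.0 [255.7054 181.8984]
0.5 [255.4749 184.05  ]
0.3 [255.4065 188.2827]
0 [255.3462 198.1965]
piv [255.9795 226.0383] [0.5554 0.3501 0.3119]
```

View pics/18.png

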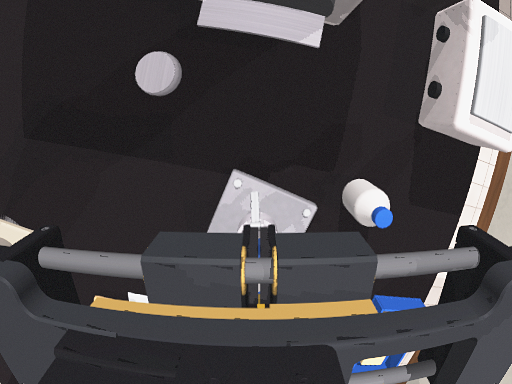

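```bash
python3 -c "
from g import *
u=np.array([-.205,.979])
go([*(np.array([.577,.239])-.082*u),.26],101.8,15,False)"
```

```text
t 21.0 pos [0.5554 0.3501 0.3119] tcp goal [0.5938 0.1587 0.26  ] F [ 0.1858  0.4214 -0.4139] w 0.0006327454074059787 q [-0.2465  0.4359 -0.5722  1.1886  0.2306  1.5818 -0.5724]
[[-0.195,-0.000,0.052],[-0.001,0.263,-0.006]] 0.20193356480000463 15.071131741745987
```

step_arm([
  [[-0.05,0,0],[0,0.1,0]],
  [[-0.1,0,0],[0,0.2,0]],
  [[-0.15,0,0],[0,0.263,-0.006]],
  [[-0.195,0,0],[0,0.263,-0.006]],
  [[-0.195,0,0.02],[0,0.263,-0.006]],
])

```text
time: 21.5
ee_pos: [0.597, 0.1497, 0.2909]
eef_rot: [0.63, 0.766, 0.08, -0.1]
ft_force: [-0.1, -0.3, 0.4]
width: 0.0002
```

```bash
python3 -c "
from g import *
u=np.array([-.205,.979])
go([*(np.array([.577,.239])-.082*u),.16],101.8,15,False)
from v import *
show('pics/19.png',-1)
c=r.camera('side');cv2.imwrite('pics/19s.png',cv2.resize(c['pixels'][80:200,190:320],None,fx=5,fy=5,interpolation=2))
"
```

```text
t 21.5 pos [0.597  0.1497 0.2909] tcp goal [0.5938 0.1587 0.16  ] F [-0.0646 -0.3419  0.4017] w 0.0002218610318277909 q [ 0.2381  0.3441 -0.5427  1.3665 -0.0816  1.4593 -0.0734]
[[-0.024,-0.001,0.129],[0.000,0.005,-0.011]] 0.13128500761103926 0.6938447746332753
1.571 [257.2345 196.1082]
1.4 [257.2571 201.9697]
1.2 [257.2648 207.958 ]
1.0 [257.2503 212.7818]
0.5 [257.1089 218.1275]
0.3 [257.0094 216.9699]
0 [256.8195 211.1784]
piv [256.6645 168.976 ] [0.5942 0.1542 0.2864]
```

View pics/19.png

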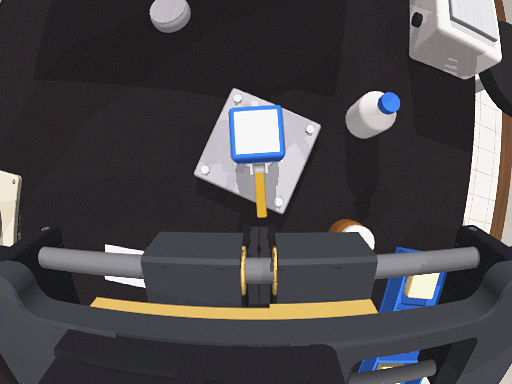

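View pics/19s.png

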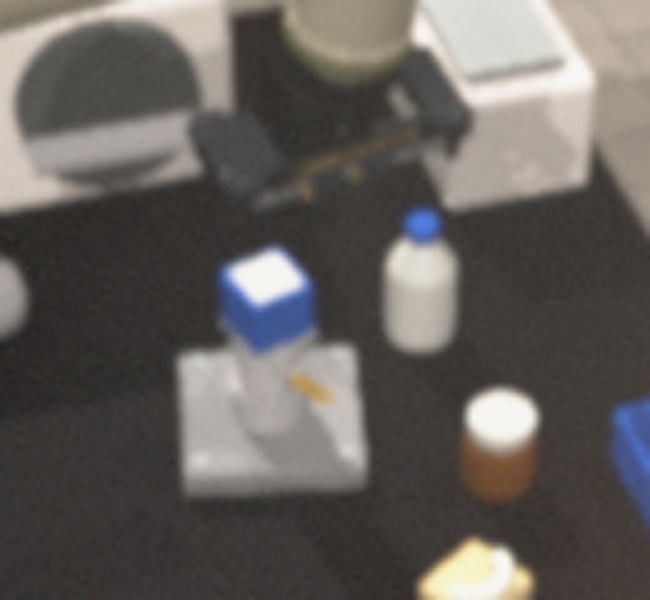

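```bash
python3 -c "
from g import *
a=np.radians(105.7);u=np.array([np.cos(a),np.sin(a)])
go([*(np.array([.577,.239])-.082*u),.14],105.7,15,False)"
```

```text
t 21.6 pos [0.5929 0.1574 0.2876] tcp goal [0.5992 0.1601 0.14  ] F [-0.3667  0.7197 -1.1121] w 0.0002387923621139094 q [ 0.2319  0.3461 -0.549   1.3728 -0.0833  1.4577 -0.0763]
[[-0.037,0.008,0.143],[0.009,0.001,-0.069]] 0.14780239169332482 3.980969189569258
```

step_arm([
  [[-0.012,0.004,0.045],[0.009,0,-0.069]],
  [[-0.024,0.008,0.09],[0.009,0,-0.069]],
  [[-0.034,0.008,0.13],[0.009,0,-0.069]],
  [[-0.037,0.008,0.143],[0.009,0,-0.069]],
  [[-0.037,0.008,0.143],[0.009,0,-0.069]],
])

```text
time: 22.1
ee_pos: [0.5974, 0.1617, 0.1384]
eef_rot: [0.598, 0.791, 0.077, -0.106]
ft_force: [0.2, 0.3, -0.1]
width: 0.0007
```

```bash
python3 -c "
from g import *
a=np.radians(105.7);u=np.array([np.cos(a),np.sin(a)])
go([*(np.array([.577,.239])-.082*u),.09],105.7,15,False)
from v import *
show('pics/20.png',-1)
c=r.camera('side');cv2.imwrite('pics/20s.png',cv2.resize(c['pixels'][80:200,190:320],None,fx=5,fy=5,interpolation=2))
"
```

```text
t 22.1 pos [0.5974 0.1617 0.1384] tcp goal [0.5992 0.1601 0.09  ] F [ 0.1721  0.3054 -0.0769] w 0.0007495834156944977 q [ 0.2246  0.4622 -0.5443  1.5461 -0.0315  1.1986  0.0158]
[[-0.015,0.002,0.046],[-0.005,-0.001,0.002]] 0.04842378728882933 0.3203390946125856
1.571 [254.1242 212.7867]
1.4 [253.3397 222.2777]
1.2 [252.4649 232.3459]
1.0 [251.6588 240.9723]
0.5 [250.1402 253.4501]
0.3 [249.8325 253.4652]
0 [249.8426 246.3861]
piv [256.2176 170.7232] [0.5988 0.1616 0.1406]
```

View pics/20.png

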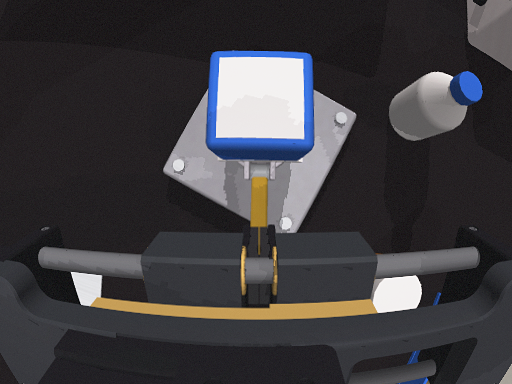

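View pics/20s.png

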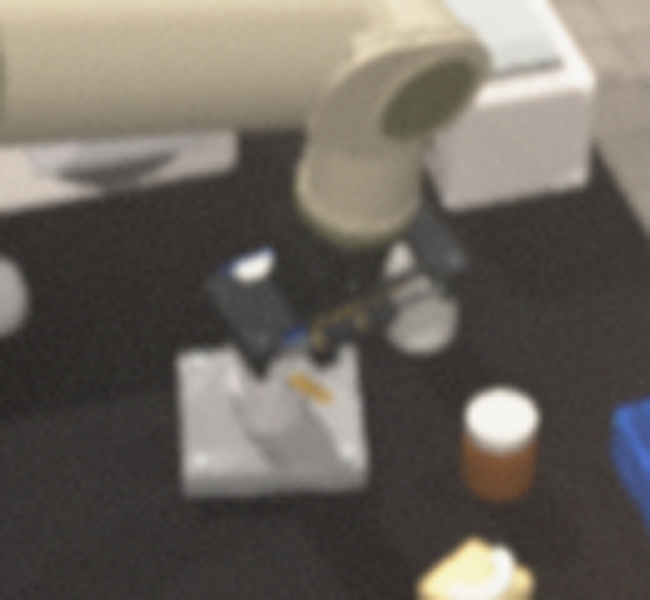

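step_arm([
  [[-0.004,0,0.012],[0,0,0]],
  [[-0.008,0,0.024],[0,0,0]],
  [[-0.011,0,0.036],[0,0,0]],
  [[-0.014,0,0.048],[0,0,0]],
  [[-0.014,0,0.048],[0,0,0]],
])

```text
time: 22.7
ee_pos: [0.5989, 0.16, 0.0896]
eef_rot: [0.598, 0.791, 0.078, -0.105]
ft_force: [0.4, -0.2, -0.5]
width: 0.0008
```

```bash
python3 -c "
from g import *
a=np.radians(105.7);u=np.array([np.cos(a),np.sin(a)])
go([*(np.array([.577,.239])-.080*u),.048],105.7,15,False)
"
```

```text
t 22.7 pos [0.5989 0.16   0.0896] tcp goal [0.5986 0.162  0.048 ] F [ 0.3926 -0.1592 -0.5044] w 0.0008086446651110911 q [ 0.2199  0.5108 -0.5337  1.5894 -0.0117  1.1094  0.0239]
[[-0.009,0.000,0.041],[-0.002,-0.000,0.001]] 0.041647777129962406 0.1360267823042586
```

step_arm([
  [[-0.002,0,0.01],[0,0,0]],
  [[-0.004,0,0.02],[0,0,0]],
  [[-0.007,0,0.03],[0,0,0]],
  [[-0.009,0,0.041],[0,0,0]],
  [[-0.009,0,0.041],[0,0,0]],
])

```text
time: 23.2
ee_pos: [0.5973, 0.1614, 0.0456]
eef_rot: [0.598, 0.791, 0.077, -0.106]
ft_force: [-0.1, -0.4, -1.2]
width: 0.0002
```

step_arm([
  [[0.001,0,0.002],[0,0,0]],
  [[0.0025,0,0.004],[0,0,0]],
  [[0.0025,0,0.004],[0,0,0]],
])

```text
time: 23.5
ee_pos: [0.5966, 0.1646, 0.0425]
eef_rot: [0.598, 0.791, 0.077, -0.105]
ft_force: [1.5, -2.8, 2.1]
width: 0.0008
```

step_arm([
  [[0.002,0,0.001],[0,0,0]],
  [[0.002,0,0.001],[0,0,0]],
])

```text
time: 23.7
ee_pos: [0.5961, 0.1666, 0.0422]
eef_rot: [0.598, 0.791, 0.077, -0.105]
ft_force: [0.2, -3.1, 1.1]
width: 0.0003
```

step_arm([
  [[0.002,0,0.001],[0,0,0]],
  [[0.002,0,0.001],[0,0,0]],
])

```text
time: 23.9
ee_pos: [0.5956, 0.1674, 0.0414]
eef_rot: [0.599, 0.79, 0.076, -0.104]
ft_force: [0.9, -6.0, -0.2]
width: 0.0007
```

step_arm([
  [[-0.01,0,0],[0,0,0]],
  [[-0.02,0,-0.03],[0,0,0]],
  [[-0.02,0,-0.07],[0,0,0]],
  [[-0.02,0,-0.12],[0,0,0]],
  [[-0.02,0,-0.15],[0,0,0]],
])

```text
time: 24.4
ee_pos: [0.6128, 0.1114, 0.1847]
eef_rot: [0.599, 0.79, 0.078, -0.103]
ft_force: [0.9, -0.6, -0.5]
width: 0.0004
```

```bash
python3 -c "
from v import *
show('pics/21.png',-1)
c=r.camera('side');cv2.imwrite('pics/21s.png',cv2.resize(c['pixels'][80:200,190:320],None,fx=5,fy=5,interpolation=2))
"
```

```text
1.571 [253.3609 160.502 ]
1.4 [252.7043 167.4952]
1.2 [251.9754 174.442 ]
1.0 [251.3102 179.7436]
0.5 [250.1104 183.3831]
0.3 [249.9046 180.0142]
0 [250.0071 168.9192]
piv [255.0987 117.2591] [0.6149 0.1105 0.1888]
```

View pics/21.png

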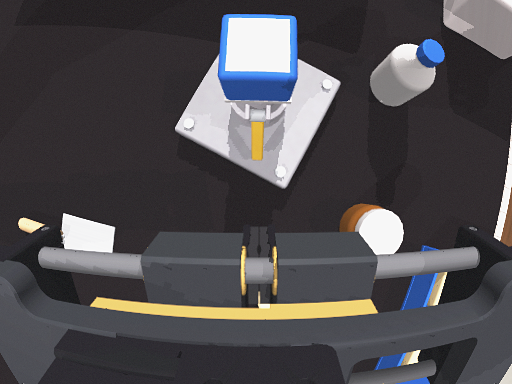

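View pics/21s.png

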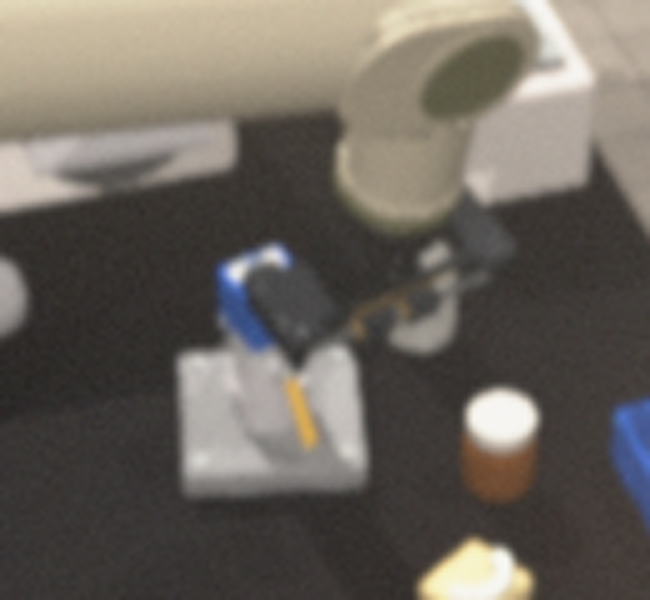

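step_arm([
  [[0,0,-0.05],[0,0,0]],
  [[0,0,-0.1],[0,0,0]],
  [[0,0,-0.13],[0,-0.1,0]],
  [[0,0,-0.13],[0,-0.25,0]],
  [[0,0,-0.13],[0,-0.26,0]],
])

```text
time: 25.0
ee_pos: [0.6221, 0.0847, 0.3129]
eef_rot: [0.601, 0.799, 0.001, 0.003]
ft_force: [-1.2, 0.6, -0.1]
width: 0.0005
```

```bash
python3 -c "
from g import *
go([.552,.36,.30],101.8,-5,False)
from v import *
c=r.camera('side')
for n,sg in(('a',-1),('b',1)):
  a=np.radians(104.5);u=np.array([np.cos(a),np.sin(a)])*sg
  for v in (1.571,1.4,1.2):
    b=np.radians(35)-v
    P=[*(np.array([.577,.239])+(.034+.062*np.cos(b))*u),.09+.062*np.sin(b)];q=proj(c,np.array(P));print(n,v,(q-[190,80]+.4)*5)
cv2.imwrite('pics/22s.png',cv2.resize(c['pixels'][80:200,190:320],None,fx=5,fy=5,interpolation=2))
"
```

```text
t 25.0 pos [0.6221 0.0847 0.3129] tcp goal [0.552 0.36  0.3  ] F [-1.2435  0.6242 -0.1359] w 0.0005170534461373144 q [ 0.1634  0.3481 -0.5055  1.2867  0.1701  1.5422 -0.0386]
[[0.284,0.009,0.012],[0.009,-0.084,0.075]] 0.28441385058332147 6.471170396778153
a 1.571 [314.2151 444.3331]
a 1.4 [319.183  444.2761]
a 1.2 [324.0023 441.5649]
b 1.571 [231.0969 347.0049]
b 1.4 [226.1101 335.5661]
b 1.2 [221.1197 321.8272]
```

View pics/22s.png

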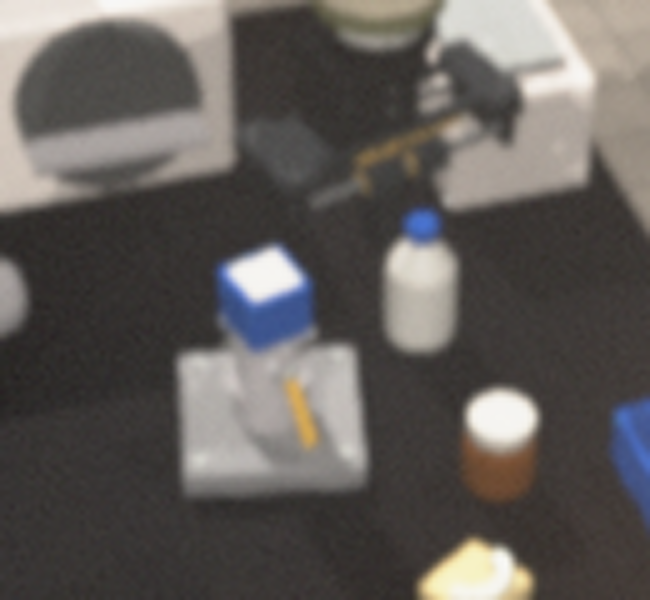

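step_arm([
  [[0.28,0.009,0],[0,-0.08,0.075]],
  [[0.28,0.009,0],[0,-0.08,0.075]],
  [[0.28,0.009,0],[0,-0.08,0.075]],
  [[0.28,0.009,0],[0,-0.08,0.075]],
  [[0.28,0.009,0],[0,-0.08,0.075]],
])

```text
time: 25.55
ee_pos: [0.5608, 0.3223, 0.3094]
eef_rot: [0.631, 0.775, -0.024, 0.032]
ft_force: [0.9, 1.0, -0.4]
width: 0.0005
```

step_arm([
  [[0.06,0,0],[0,0,0]],
  [[0.06,0,0],[0,0,0]],
  [[0.06,0,0],[0,0,0]],
])

```text
time: 25.85
ee_pos: [0.5471, 0.3828, 0.302]
eef_rot: [0.629, 0.776, -0.026, 0.03]
ft_force: [-0.2, 0.7, 0.2]
width: 0.0005
```

```bash
python3 -c "
from v import *
show('pics/23.png',1)
c=r.camera('top');cv2.imwrite('pics/23t.png',c['pixels'])
"
```

```text
1.571 [257.7925 201.2229]
1.4 [257.7854 197.8096]
1.2 [257.7692 195.0805]
1.0 [257.7445 193.914 ]
0.5 [257.6475 198.9324]
0.3 [257.5977 204.3097]
0 [257.5181 215.6845]
piv [257.5836 238.129 ] [0.5486 0.3805 0.3028]
```

View pics/23.png

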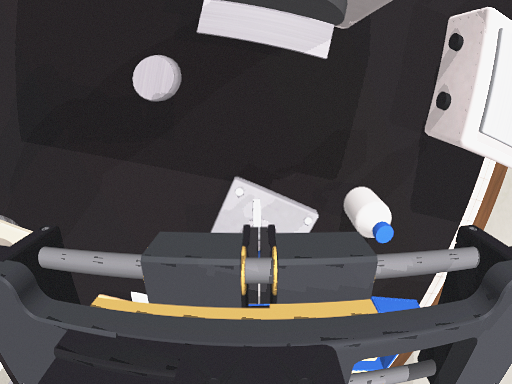

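View pics/23t.png

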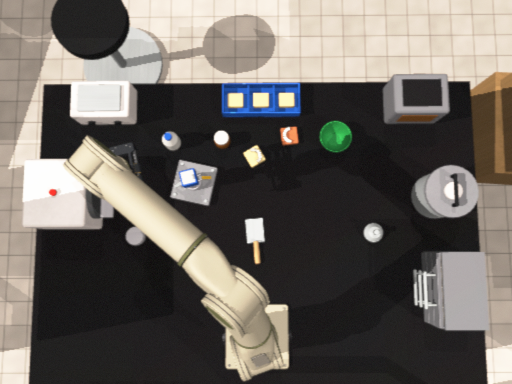

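step_arm([
  [[-0.03,0,-0.02],[0,0,0]],
  [[-0.04,0,-0.03],[0,0,0]],
  [[-0.04,0,-0.03],[0,0,0]],
  [[-0.04,0,-0.03],[0,0,0]],
  [[-0.04,0,-0.03],[0,0,0]],
])

```text
time: 26.45
ee_pos: [0.5565, 0.343, 0.3357]
eef_rot: [0.631, 0.775, -0.026, 0.032]
ft_force: [0.5, 0.1, -0.8]
width: 0.0005
```

```bash
python3 -c "
from bench import r
s=r.read_state();print(s['time'],s['ee_pos'],s['ft_force'],s['joint_vel'])
print(r.close_job())"
```

```text
26.45 [0.55654182 0.34299858 0.33570121] [ 0.47759495  0.0666825  -0.82426736] [-0.00928866  0.00422652 -0.00086162 -0.00061652  0.00228375  0.00285993
  0.00149883]
the job is handed in; nothing more can be done
None
```

I handed the job in at 26.5 s with the filter seated on the adaptor, upright and released, and both cam arms down. The hand-in reported no verdict, so what follows rests on my own checks.

**What I did:**
1. I stood the filter on its mouth on the bench and let go.
2. I re-gripped it from above and pushed it onto the adaptor with about 22 N, weight included. It stopped hard within 0.5 mm of the expected height.
3. I swung the steel arm (cam_b) down, then the yellow one (cam_a).

**Last checks:**
- **cam_a:** its end matches the 1.57 rad position within about 1.5 pixels in both the wrist and side views.
- **cam_b:** its end matches the 1.57 rad position within about 1 pixel in three wrist views. I never got a clear look at it in the side view.
- **Seal and filter:** no red seal showed after seating, and the filter looked upright.
- **Bystanders:** by eye, the other things sat where they began in the last top picture.
- **Robot:** the hand was well above everything, with under 1 N on the wrist.

**Disagreements:**
- The filter turned about 4° about the vertical while I pushed cam_b; any turn fits, so I re-aimed for cam_a.
- At full closure of cam_b the fingertip was about 5 mm further in than my geometry predicted, so I confirmed closure from the pictures instead.

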